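Sort the hallway shelf: keys, dead batteries, flashlight

TASK

Tidy the handful of things left along the front of the hallway shelf: both keys (the car fob and the red-headed house key) go in the cream dish, both dead batteries go in the teal bowl for recycling, and the flashlight goes lying flat in the open bamboo box, low enough for its lid to close. Set each thing down rather than dropping it, and leave the lidded glass jar where it stands.

Things in the scene. Friction and masses are not known exactly. Their poses are not given: they have to be found in the camera images.
- fob_c (a point): car key fob, white rounded plastic with a black panel and three grey buttons, lying flat, 54 (its x) x 34 (its y) x 14 mm high. Point: its centre, half-way up (7 mm over what it lies on). Grasp across its y. Shelf surface: z = 0.08 m. The five loose things start in a row along the shelf's front edge, with bystanders up to 20 mm high between them.
- key_c (a point): house key, lying flat: red plastic head 26 x 26 x 10 mm high, brass blade 28 mm long, 8 wide, 3 thick along its +x (in all 54 mm: from 13 mm behind to 41 mm ahead of the point). Point: centre of the red head, half-way up (5 mm over what it lies on). Grasp the head across its y. Shelf surface: z = 0.08 m. 
- c_cell_c (a point): dead round (C-size) battery, green with a copper-coloured band near the top and a steel nub on top, standing upright; diameter 26 mm, 50 mm tall with the nub (47 mm without). Point: centre, half-way up (25 mm above its foot); z is its axis. Shelf surface: z = 0.08 m. 
- nine_volt_c (a point): dead 9-volt block battery, yellow with a black band at the foot and two steel snaps on top, standing upright; 26 (its x) x 17 (its y) mm, 49 mm tall with the snaps (46 mm without). Point: centre, half-way up (24.5 mm above its foot). Shelf surface: z = 0.08 m. 
- torch_c (a point): grey plastic flashlight lying flat along its x, 115 mm long: round barrel, diameter 28 mm, from 45 mm behind to 28 mm ahead of the point; head (+x end) and tail cap square, 36 x 36 mm, so it does not roll; red toggle switch on top, up to 24 mm over the point. Point: centre, half-way up (18 mm over what it lies on). Grasp the barrel across its y. Shelf surface: z = 0.08 m. 
- dish: round cream ceramic key dish, loose, 156 mm across the rim, 26 mm high; floor 6 mm thick and flat to 60 mm from the centre, wall 6 mm and flaring. Origin: centre of its underside, on the shelf (z = 0.08 m); z up.
- bowl: round teal silicone bowl, collapsible kind with stepped sides, standing unfolded, loose, 150 mm across the rim, 55 mm high; floor 5 mm thick and flat to 56 mm from the centre, wall 4 mm. Origin: centre of its underside, on the shelf (z = 0.08 m); z up.
- box: bamboo box, fixed, open; outside 100 (its x) x 165 (its y) x 52 mm high, walls and floor 6 mm, so inside 88 x 153 mm and 46 mm deep. Its hinged lid is folded right back and slopes down to the shelf behind it (+x side, reaching 145 mm from the origin). Origin: centre of its underside, on the shelf (z = 0.08 m); z up.
- jar_c (a point): small glass jar closed with a bamboo lid, 58 mm diameter, 68 mm tall, loose, not to be moved. It stands in one row with dish, bowl and box, whose places are swapped about. Point: its centre, half-way up (34 mm above the shelf); z is its axis.
Mind the look-alikes: they are no part of the job. What is shaped like the part that bears fob_c but blue is not meant.

How it is judged (in metres and radians):
At the end, for the whole second after the job is handed in: Fob and key head lie within 60 mm of the dish's centre, under 32 mm above its foot; both batteries within 50 mm of the bowl's centre, under 50 mm above its foot; the flashlight within 34 mm of the box's centre, under 34 mm above its foot (all by their points); all at rest (horizontal distance between each of fob_c, key_c and dish below 0.06 m and z of each of fob_c, key_c in the frame of dish below 0.032 m and horizontal distance between each of c_cell_c, nine_volt_c and bowl below 0.05 m and z of each of c_cell_c, nine_volt_c in the frame of bowl below 0.05 m and horizontal distance between torch_c and box below 0.034 m and z of torch_c in the frame of box below 0.034 m and linear speed of each of fob, key, c_cell, nine_volt, torch below 0.02 m/s); the robot touches nothing.
It fails at once if one of the five things is dropped or thrown (faster than 0.9 m/s, a fall of about 4 cm, while the fingers do not touch it) ((linear speed of fob above 0.9 m/s and contact force between the fingers and fob below 0.01 N) or (linear speed of key above 0.9 m/s and contact force between the fingers and key below 0.01 N) or (linear speed of c_cell above 0.9 m/s and contact force between the fingers and c_cell below 0.01 N) or (linear speed of nine_volt above 0.9 m/s and contact force between the fingers and nine_volt below 0.01 N) or (linear speed of torch above 0.9 m/s and contact force between the fingers and torch below 0.01 N)).
It fails at once if the lidded glass jar is disturbed (moved over 30 mm or tipped over 0.3 rad) (distance of jar_c from where it was at the start of the episode above 0.03 m or angle between jar_c's own z axis and vertical above 0.3 rad).
It also fails if it takes over 128 s, if anything falls off the work surface, if the arm or the gripper's body presses on something with over 40 N, if the wrist force passes 120 N, or if a joint passes its speed limit or range.

ROBOT

A 6-joint arm with a two-finger parallel gripper is mounted at the origin on the work surface. World frame = base frame: x ahead of the robot, y to its left, z up, the work surface at z = 0. Lengths are in m, angles in degrees, forces in N, time in s.
With the tool pointing down it reaches from about 0.25 to 0.725 m from the base axis. Payload 9.7 kg.
Tool frame: the origin (TCP) lies at the very end of the fingers, on their centre line; the grasp point (between the pads) lies 19 mm behind it; z points along the fingers, y is the direction in which the jaws open and shut (so a half turn about z gives the same grasp; the last joint's range is limited). The gripper opens to 85 mm and grips with 20 to 120 N. Pads are 22 mm wide; open, the fingers measure 114 mm over their backs; the gripper's body (76 mm by 85 mm) begins 54 mm behind the grasp point. The pads swing forward as they close: fully open they stand 13 mm farther back than shut.
Start: joints at [77.063, 4.979, 10.078, 95.1, 0, 90], TCP at [0.123, 0.536, 0.231] pointing down, gripper open.
Joint ranges: [-179.16, 179.16], [-48.56, 103.87], [-65.8, 70.77], [-126.05, 130.52], [-82.76, 87.17], [-180, 180]. Speed limits (degrees/s): [127.2, 127.2, 147.25, 180, 180, 180].

INTERFACE

Orientations are given as [roll, pitch, yaw] about the fixed x, y, z axes, in that order (R = Rz(yaw) Ry(pitch) Rx(roll)).
In Python, from workcell import bot gives the robot as it stands.
- The arm moves only by the shell command python3 -m pendant 'ROWS' [FORCE]. ROWS is JSON, a list that holds one entry, the list of rows, each a list of 7 numbers: the shift along the tool's x, y, z in cm, then the turn, a rotation vector about the tool's x, y, z in rad, then the opening in per cent of the stroke, from 0 (shut) to 100 (fully open). In form: [[[dx, dy, dz, ax, ay, az, gripper], ...]]. A call has 1 to 5 rows; each row shifts and turns the pose as measured when the row begins, along the tool's axes as they then stand; what a row does not reach is not made up. A row lasts 1/12 s, in which the tool goes at most 41.7 mm and 7.16 degrees, less where a joint would pass 70% of its speed; a pose out of reach is approached as far as the arm can. A call with a gripper value outside its range is refused whole. The fingers move at their own pace and stop on an object; FORCE is the grip in N (left out, the last holds). Time passes only in rows, so rows that do not move let the fingers close. It gives the time, the measured TCP pose, the force and the opening at its end, in the units of the state.
- bot.get_obs(): the state, without advancing time (a new reading comes with each control period).
- bot.camera(name): name is "scene" or "top" or "wrist"; returns the picture (400x640x3 uint8, red, green, blue); there is no depth.
- bot.get_calibration(name): a dict with "intrinsics" (3x3 intrinsics, pixels), "D" ([k1, k2, p1, p2, k3] as OpenCV has them; the pictures are not rectified), "pose" (4x4, takes a point from camera to world coordinates); the wrist camera has in their place "T_tool_cam" (4x4, takes a point from camera to tool coordinates, whose origin is the TCP and whose axes are the flange's). Camera axes: x right, y down, z forward; pixel columns grow to the right and rows downward; lengths in m; the calibration is good to about 2 mm. A picture is of the moment at which its call begins: read the wrist's pose just before it. get_calibration takes no time and is no camera call.
- bot.job_done(): hands the job in, once; it reports no verdict.
Trained networks look in the newest picture that a camera, given by its name, has taken for a name from the list of things; names that differ only in an ending like _2 or _b are one class to them, and where a whole thing is asked for, a point or a joint stands for the part that bears it (a point fixed in the world has none). Each returns a list of dicts, best first, with "confidence" (0 to 1); they miss things now and then, are a little off and sometimes report something else, mostly with a low value. They report only what shows in the picture. A call takes as long as a camera call. They do not tell look-alikes from the thing itself.
- bot.masks_of(camera, thing): "pixels" (400x640 bool, what is visible of it) and "extent" ([left, top, right, bottom] in pixels, round what is visible of it).
- bot.mark_of(camera, thing): "uv" ([column, row] in pixels: a listed point, or the origin of a listed thing).
The state is a dict: "time": time; "q": joint angles; "qd": joint speeds; "joint_efforts": joint torques, N m; "ee_pos": TCP position; "tcp_rot": TCP orientation; "wrist_force": force on the tool from outside, world axes, zero at the start; "torque": the same for the moment, N m; "opening": finger opening in m.
Only numpy, scipy, OpenCV 4.12 (cv2) and the standard library are available. Lean on these libraries where they do the work, as an engineer would, in place of code of your own. Each camera call takes 0.05 s, during which the arm holds its last target. There are 200 camera calls.

## Working session

There is one attempt and no reset: what is moved stays moved. The work goes in short steps, Python scripts to look and compute and a shell command to move; the robot and the scene stay as the last step left them, time stands still between calls to the robot, and variables do not carry over. Pictures are saved under pics/ and viewed, about 12 in all and at most 16, crops included, and the job is handed in when it is done.

```bash
mkdir -p pics; ls; python3 - <<'E'
from workcell import bot
import cv2,numpy as np
o=bot.get_obs(); print(o['time'],o['ee_pos'],o['tcp_rot'],o['opening'])
for c in("scene","top","wrist"):
    im=bot.camera(c); cv2.imwrite(f"pics/a_{c}.png",im[:,:,::-1])
    k=bot.get_calibration(c); print(c,{a:np.round(v,4).tolist() for a,v in k.items()})
E
```

```text
pics
0.0 [0.12308219 0.53580605 0.23056388] [-1.79920196e+02  8.75301660e-04  1.67062829e+02] 0.08535171255100332
scene {'intrinsics': [[393.133, 0.0, 322.6785], [0.0, 393.133, 193.084], [0.0, 0.0, 1.0]], 'D': [-0.0089, 0.0, 0.0, 0.0, 0.0], 'pose': [[0.8068, 0.5001, -0.3146, 0.802], [0.5908, -0.6855, 0.4255, -0.4785], [-0.0029, -0.5292, -0.8485, 1.0041], [0.0, 0.0, 0.0, 1.0]]}
top {'intrinsics': [[482.5771, 0.0, 310.6866], [0.0, 482.5771, 197.6836], [0.0, 0.0, 1.0]], 'D': [-0.0464, 0.0, 0.0, 0.0, 0.0], 'pose': [[-0.0219, -0.9921, 0.1237, 0.3438], [-0.9997, 0.0205, -0.0127, -0.0045], [0.01, -0.1239, -0.9922, 1.2322], [0.0, 0.0, 0.0, 1.0]]}
wrist {'intrinsics': [[345.5767, 0.0, 323.6637], [0.0, 345.5767, 202.6892], [0.0, 0.0, 1.0]], 'D': [-0.0696, 0.0, 0.0, 0.0, 0.0], 'T_tool_cam': [[0.0, -0.9637, -0.2672, 0.0672], [1.0, -0.0001, 0.0005, -0.0006], [-0.0005, -0.2672, 0.9637, -0.1421], [0.0, 0.0, 0.0, 1.0]]}
```

View pics/a_top.png

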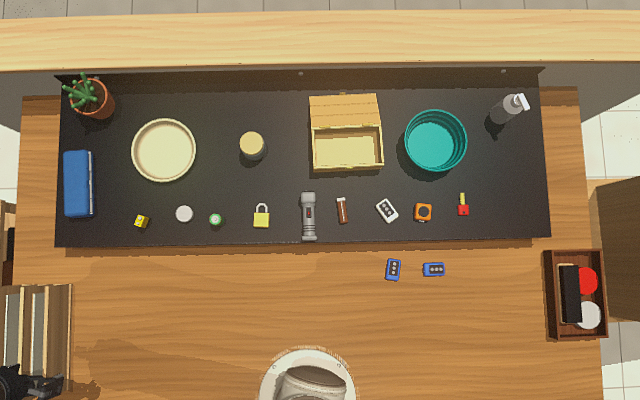

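View pics/a_scene.png

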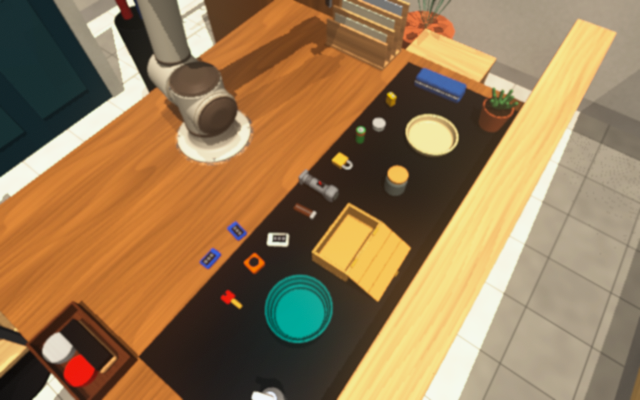

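```bash
cat > h.py <<'E'
from workcell import bot
import cv2,numpy as np
from scipy.spatial.transform import Rotation as R
Z={'fob_c':.087,'key_c':.085,'c_cell_c':.105,'nine_volt_c':.1045,'torch_c':.098,'dish':.08,'bowl':.08,'box':.08,'jar_c':.114}
def pose(cam):
    k=bot.get_calibration(cam)
    if cam!='wrist': return k,np.array(k['pose'])
    o=bot.get_obs(); T=np.eye(4); T[:3,:3]=R.from_euler('xyz',o['tcp_rot'],degrees=True).as_matrix(); T[:3,3]=o['ee_pos']
    return k,T@np.array(k['T_tool_cam'])
def back(k,T,uv,z):
    n=cv2.undistortPoints(np.array(uv,float).reshape(-1,1,2),np.array(k['intrinsics']),np.array(k['D']))[:,0]
    d=np.c_[n,np.ones(len(n))]@T[:3,:3].T
    return (T[:3,3]+d*((z-T[2,3])/d[:,2])[:,None])[:,:2]
def find(cam,things,shot=True):
    k,T=pose(cam)
    if shot: bot.camera(cam)
    for t in things:
        for m in bot.mark_of(cam,t)[:3]:
            if m['confidence']>.2: print(cam,t,round(m['confidence'],2),np.round(m['uv'],1),np.round(back(k,T,m['uv'],Z[t])[0],4))
def axis(cam,t,z):
    # long-axis angle of masks, world
    k,T=pose(cam)
    for m in bot.masks_of(cam,t)[:2]:
        v,u=np.nonzero(m['pixels']); p=back(k,T,np.c_[u,v],z)
        r=cv2.minAreaRect((p*1000).astype(np.float32)); b=cv2.boxPoints(r)
        e=b[1]-b[0],b[2]-b[1]; e=max(e,key=np.linalg.norm)
        print(cam,t,'mask',round(m['confidence'],2),m['extent'],'ctr',np.round(r[0],1),'size',np.round(r[1],1),'long-axis deg',round(np.degrees(np.arctan2(e[1],e[0]))%180,1))
E
python3 - <<'E'
from h import *
find('top',list(Z))
for t in('fob_c','key_c','nine_volt_c','torch_c','box'): axis('top',t,Z[t])
E
```

```text
top fob_c 0.6 [388.4 213.1] [ 0.4456 -0.2039]
top key_c 0.45 [465.  208.5] [ 0.4529 -0.3902]
top c_cell_c 0.42 [215.4 219.4] [0.4377 0.2052]
top nine_volt_c 0.48 [143.3 222.7] [0.4333 0.3749]
top torch_c 0.89 [307.6 216.2] [ 0.4413 -0.0107]
top dish 0.39 [253.1 145.3] [0.619  0.1184]
top bowl 0.67 [431.4 143.8] [ 0.6146 -0.3185]
top box 0.71 [347.8 149.9] [ 0.603  -0.1123]
top jar_c 0.67 [252.2 146.4] [0.6083 0.1169]
top fob_c mask 0.81 [378.8, 199.6, 398.1, 223.1] ctr [ 453.2 -200.5] size [53.6 36.6] long-axis deg 33.6
top fob_c mask 0.65 [384.6, 256.7, 400.7, 282.3] ctr [ 312.7 -210.3] size [33.4 50.4] long-axis deg 170.6
top key_c mask 0.47 [454.2, 196.8, 467.8, 215.1] ctr [ 463.8 -383.5] size [19.5 44. ] long-axis deg 176.6
top key_c mask 0.34 [209.9, 214.8, 222.4, 228.2] ctr [439.1 207.5] size [33.4 25.4] long-axis deg 62.5
top nine_volt_c mask 0.7 [136.2, 215.3, 150.4, 223.1] ctr [437.2 378.7] size [33.7 27.2] long-axis deg 70.7
top torch_c mask 0.62 [457.3, 190.9, 467.1, 215.8] ctr [ 461.3 -379.2] size [19.3 45.8] long-axis deg 176.5
top torch_c mask 0.59 [299.6, 191.2, 314.7, 241.7] ctr [443.3 -11.8] size [ 33.2 115.9] long-axis deg 178.8
top box mask 0.76 [310.6, 91.2, 381.9, 174.7] ctr [ 651.3 -109.6] size [198.2 174.6] long-axis deg 1.7
```

The top view shows, left to right along the front edge:
- 9V (143,220)
- a white disc (a bystander)
- C cell (215,219)
- padlock (a bystander)
- torch (308,216)
- a brown stick (a bystander)
- white fob (387,210)
- orange block (a bystander)
- red key (463,208), blade pointing up

The back row is dish (164,150), jar (252,146), box (347,150) and bowl (434,141). The blue fobs on the table are the look-alikes.

The network's "dish" mark is actually the jar. I'll go above the 9V first.

```bash
python3 -m pendant '[[[0,0,0,0,0,-0.113,60],[0,0,0,0,0,-0.113,60],[-3.1,-1.6,0,0,0,0,60],[-3.1,-1.6,0,0,0,0,60],[-3.1,-1.6,0,0,0,0,60]]]' 30; python3 -m pendant '[[[-3.1,-1.6,0,0,0,0,60],[-3.1,-1.6,0,0,0,0,60],[-3.1,-1.6,0,0,0,0,60],[-3.1,-1.6,0,0,0,0,60],[-3.1,-1.6,0,0,0,0,60]]]'
python3 -m pendant '[[[-3.1,-1.6,0,0,0,0,60],[-2,-1,0,0,0,0,60],[0,0,0,0,0,0,60]]]'
cat >> h.py <<'E'
def look(name,things):
    o=bot.get_obs(); print(o['time'],np.round(o['ee_pos'],4),np.round(o['tcp_rot'],2),'open',round(o['opening'],4),'F',np.round(o['wrist_force'],1))
    im=bot.camera('wrist'); cv2.imwrite(f'pics/{name}.png',im[:,:,::-1])
    find('wrist',things,False)
    for t in things: axis('wrist',t,Z[t])
E
python3 - <<'E'
from h import *
look('b',['nine_volt_c','dish','c_cell_c'])
E
```

```text
time: 1.32
ee_pos: [0.2141, 0.4902, 0.2305]
tcp_rot: [180.0, -0.1, -178.8]
wrist_force: [0.4, 0.7, -0.7]
opening: 0.0512
time: 1.73
ee_pos: [0.3769, 0.4092, 0.2309]
tcp_rot: [179.9, -0.0, -178.6]
wrist_force: [0.4, 0.7, -0.2]
opening: 0.0514
time: 1.98
ee_pos: [0.4358, 0.3794, 0.2303]
tcp_rot: [179.9, 0.0, -178.9]
wrist_force: [0.6, -0.2, -0.1]
opening: 0.0514
1.9833 [0.4358 0.3794 0.2303] [ 1.7994e+02  3.0000e-02 -1.7894e+02] open 0.0514 F [ 0.6 -0.2 -0.1]
wrist nine_volt_c 0.74 [322.2 192.3] [0.4329 0.3784]
wrist dish 0.96 [271.2 353.4] [0.6081 0.3296]
wrist c_cell_c 0.73 [108.9 190.3] [0.434  0.2041]
wrist nine_volt_c mask 0.93 [308.3, 170.0, 339.2, 221.9] ctr [433.8 381.2] size [21.5 36.7] long-axis deg 159.1
wrist nine_volt_c mask 0.56 [0.0, 324.4, 90.8, 397.2] ctr [607.9  92.4] size [ 29.4 149.9] long-axis deg 126.6
wrist dish mask 0.96 [190.7, 295.3, 349.0, 384.0] ctr [586.7 319.4] size [ 89.8 168.4] long-axis deg 106.3
wrist c_cell_c mask 0.66 [77.4, 171.6, 138.8, 217.1] ctr [435.2 204.4] size [28.8 56.8] long-axis deg 109.5
```

View pics/b.png

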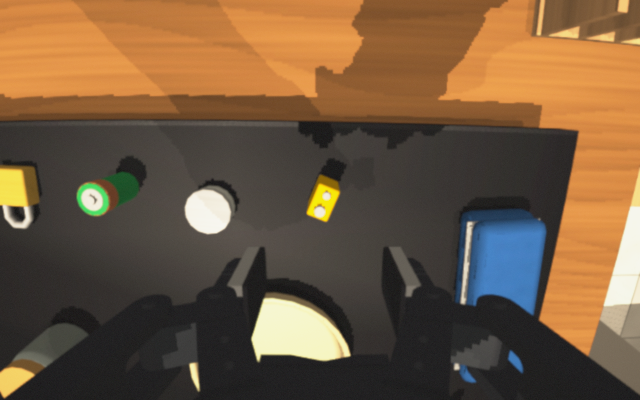

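The 9V stands at image (323,195) with its snaps in line at about 158° in the world, which agrees with the mask. I'll turn by -22° and descend.

```bash
python3 -m pendant '[[[0.3,-0.1,2,0,0,0.097,60],[0,0,3,0,0,0.097,60],[0,0,3,0,0,0.097,60],[0,0,2,0,0,0.097,60],[0,0,0,0,0,0,60]]]'; python3 - <<'E'
from h import *
look('c',['nine_volt_c'])
E
```

```text
time: 2.75
ee_pos: [0.4255, 0.3853, 0.1306]
tcp_rot: [179.5, 0.1, 158.6]
wrist_force: [-1.1, 0.1, -1.0]
opening: 0.0512
2.75 [0.4255 0.3853 0.1306] [1.7953e+02 1.3000e-01 1.5857e+02] open 0.0512 F [-1.1  0.1 -1. ]
wrist nine_volt_c 0.55 [322.1 265.1] [0.4394 0.3792]
wrist nine_volt_c mask 0.9 [300.2, 222.3, 338.0, 309.6] ctr [441.6 377.8] size [20.3 49.6] long-axis deg 157.6
```

```bash
python3 -m pendant '[[[-1.3,-0.2,0,0,0,0,60],[0,0,0,0,0,0,60],[0,0,2,0,0,0,60],[0,0,1.8,0,0,0,60],[0,0,0,0,0,0,60]]]'; python3 - <<'E'
from h import *
look('d',['nine_volt_c'])
E
```

```text
time: 3.32
ee_pos: [0.4441, 0.3829, 0.1071]
tcp_rot: [178.5, 0.7, 159.6]
wrist_force: [-0.9, 0.6, 0.2]
opening: 0.0515
3.3167 [0.4441 0.3829 0.1071] [178.49   0.72 159.59] open 0.0515 F [-0.9  0.6  0.2]
wrist nine_volt_c 0.71 [309.7 246.9] [0.4368 0.3788]
wrist nine_volt_c mask 0.69 [287.1, 203.9, 328.5, 304.3] ctr [440.8 377.1] size [20.1 47. ] long-axis deg 159.1
```

View pics/d.png

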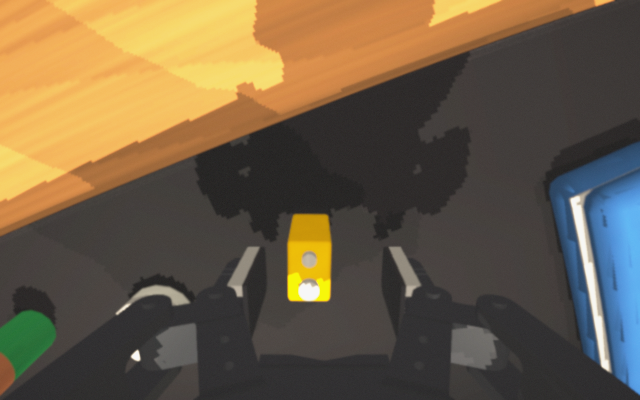

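The 9V is between the fingers, a few mm left of the centre line: it sits at column 309 and the finger centre is about 322. I'll correct that and lower.

```bash
python3 -m pendant '[[[0.4,-0.6,0.5,0.026,0.012,0,60],[0,0,0,0,0,0,60],[0,0,1,0,0,0,60],[0,0,0,0,0,0,60],[0,0,0,0,0,0,60]]]';  python3 -m pendant '[[[0,0,0,0,0,0,0],[0,0,0,0,0,0,0],[0,0,0,0,0,0,0],[0,0,0,0,0,0,0],[0,0,0,0,0,0,0]]]' 40; python3 -m pendant '[[[0,0,0,0,0,0,0],[0,0,0,0,0,0,0],[0,0,0,0,0,0,0]]]'
```

```text
time: 3.88
ee_pos: [0.4398, 0.3802, 0.0978]
tcp_rot: [179.7, 0.2, 159.6]
wrist_force: [-0.4, 0.7, -0.4]
opening: 0.0515
time: 4.3
ee_pos: [0.4397, 0.3803, 0.0979]
tcp_rot: [179.7, 0.2, 159.6]
wrist_force: [0.4, 0.6, -0.4]
opening: 0.0164
time: 4.55
ee_pos: [0.4396, 0.3802, 0.0979]
tcp_rot: [179.7, 0.2, 159.6]
wrist_force: [0.0, -0.4, -1.5]
opening: 0.0163
```

```bash
python3 -m pendant '[[[0,0,-2,0,0,0,0],[0,0,-4,0,0,0,0],[0,0,-4,0,0,0,0],[0,0,-3,0,0,0,0],[0,0,0,0,0,0,0]]]'; python3 - <<'E'
from h import *
for cam in('top','scene'):
    k,T=pose(cam); bot.camera(cam)
    for t,z in(('bowl',.135),('dish',.106)):
        for m in bot.masks_of(cam,t)[:2]:
            v,u=np.nonzero(m['pixels']); p=back(k,T,np.c_[u,v],z)*1000
            c,r=cv2.minEnclosingCircle(p.astype(np.float32)); print(cam,t,round(m['confidence'],2),m['extent'],np.round(c),round(r,1), 'bbox',p.min(0).round(),p.max(0).round())
k,T=pose('top'); print('dish by eye, rim',back(k,T,[[132,150],[196,150],[164,118.5],[164,182]],.106).round(3))
print(bot.get_obs()['ee_pos'],bot.get_obs()['opening'],bot.get_obs()['q'])
E
```

```text
time: 4.97
ee_pos: [0.4372, 0.3782, 0.2296]
tcp_rot: [-179.9, -0.0, 159.6]
wrist_force: [1.4, 0.3, 0.0]
opening: 0.0167
top bowl 0.58 [404.0, 110.6, 464.3, 170.3] [ 612. -311.] 75.4 bbox [ 539. -386.] [ 686. -239.]
top dish 0.61 [130.0, 118.7, 195.6, 186.7] [607. 331.] 78.7 bbox [531. 254.] [683. 408.]
scene bowl 0.56 [261.6, 276.4, 332.6, 346.3] [ 611. -314.] 75.1 bbox [ 537. -388.] [ 685. -241.]
scene dish 0.71 [403.5, 116.8, 460.4, 155.4] [611. 326.] 80.9 bbox [532. 246.] [684. 405.]
dish by eye, rim [[0.608 0.405]
 [0.604 0.252]
 [0.684 0.33 ]
 [0.529 0.327]]
[0.43572086 0.37692155 0.22140495] 0.01666335933112689 [ 4.08756425e+01  9.16841213e+00  1.35844450e+01  9.51221348e+01
 -2.85169150e-02  6.12361301e+01]
```

```bash
python3 -m pendant '[[[0,0,-0.5,0,0,-0.12,0],[0,0,-0.5,0,0,-0.12,0],[0,0,0,0,0,-0.116,0],[-0.8,-3.8,0,0,0,0,0],[-0.8,-3.8,0,0,0,0,0]]]'; for i in 1 2; do python3 -m pendant '[[[-0.8,-3.8,0,0,0,0,0],[-0.8,-3.8,0,0,0,0,0],[-0.8,-3.8,0,0,0,0,0],[-0.8,-3.8,0,0,0,0,0],[-0.8,-3.8,0,0,0,0,0]]]';done
```

```text
time: 5.68
ee_pos: [0.45, 0.3033, 0.2238]
tcp_rot: [-179.2, -1.1, -178.6]
wrist_force: [0.4, -0.3, -0.1]
opening: 0.0162
time: 6.1
ee_pos: [0.4929, 0.1067, 0.2187]
tcp_rot: [-179.0, -1.7, -178.2]
wrist_force: [0.7, 0.4, -0.6]
opening: 0.0163
time: 6.52
ee_pos: [0.5366, -0.092, 0.2148]
tcp_rot: [-179.0, -2.1, -178.2]
wrist_force: [0.3, 0.9, -0.2]
opening: 0.0163
```

```bash
python3 -m pendant '[[[-0.7,-3.7,-0.3,-0.017,-0.037,0.03,0],[-0.7,-3.7,-0.3,0,0,0,0],[-0.7,-3.7,0,0,0,0,0],[-0.7,-3.7,0,0,0,0,0],[-0.7,-3.7,0,0,0,0,0]]]'; python3 -m pendant '[[[-0.4,-1.5,0,0,0,0,0],[0,0,0,0,0,0,0],[0,0,0,0,0,0,0]]]'
```

```text
time: 6.93
ee_pos: [0.5708, -0.2865, 0.2142]
tcp_rot: [179.8, -0.4, 180.0]
wrist_force: [1.0, 1.3, 0.4]
opening: 0.0164
time: 7.18
ee_pos: [0.5731, -0.3096, 0.2072]
tcp_rot: [179.7, -0.8, 179.5]
wrist_force: [-0.8, 1.2, -0.3]
opening: 0.0162
```

```bash
python3 -m pendant '[[[-1.1,-0.3,2,0,-0.014,0,0],[0,0,2.5,0,0,0,0],[0,0,2.2,0,0,0,0],[0,0,0,0,0,0,0],[0,0,0,0,0,0,0]]]'; python3 - <<'E'
from h import *
look('e',['bowl','nine_volt_c'])
E
```

```text
time: 7.6
ee_pos: [0.583, -0.3071, 0.136]
tcp_rot: [179.5, -0.1, 179.7]
wrist_force: [-0.1, 0.5, -0.1]
opening: 0.0163
7.6 [ 0.583  -0.3071  0.136 ] [ 1.7954e+02 -1.3000e-01  1.7969e+02] open 0.0163 F [-0.1  0.5 -0.1]
wrist nine_volt_c 0.65 [326.5 263.1] [ 0.598  -0.3058]
wrist bowl mask 0.81 [153.6, 159.7, 467.7, 362.4] ctr [ 616.2 -318.3] size [139.3 205.8] long-axis deg 91.3
wrist nine_volt_c mask 0.87 [302.2, 215.4, 345.8, 321.0] ctr [ 605.3 -308.9] size [25.1 63. ] long-axis deg 179.6
```

View pics/e.png

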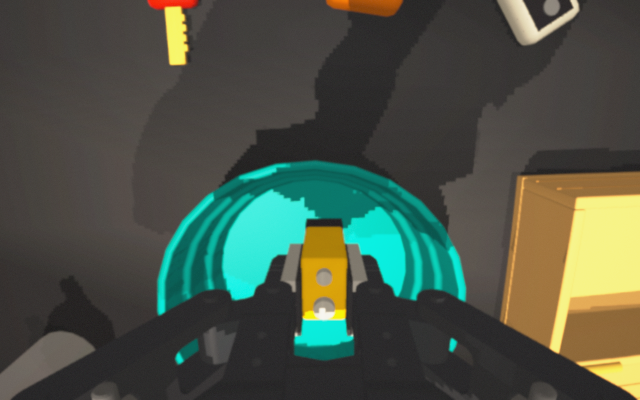

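The 9V is held upright over the bowl floor, slightly to the near side of centre. I'll lower it.

```bash
python3 -m pendant '[[[0,-0.5,1.2,0.008,0,0,0],[0,0,1,0,0,0,0],[0,0,0,0,0,0,0],[0,0,0,0,0,0,0],[0,0,0,0,0,0,0]]]'
```

```text
time: 8.27
ee_pos: [0.5855, -0.3141, 0.1197]
tcp_rot: [-179.8, 0.4, 179.6]
wrist_force: [0.1, 0.9, -0.4]
opening: 0.0165
```

```bash
python3 -m pendant '[[[0,0,1.0,0,0,0,0],[0,0,0,0,0,0,0],[0,0,0.4,0,0,0,0],[0,0,0,0,0,0,0],[0,0,0,0,0,0,0]]]';python3 -m pendant '[[[0,0,0.3,0,0,0,0],[0,0,0,0,0,0,0],[0,0,0,0,0,0,0]]]'
```

```text
time: 8.68
ee_pos: [0.5861, -0.3141, 0.1055]
tcp_rot: [-179.7, 0.4, 179.6]
wrist_force: [0.6, 0.4, -0.6]
opening: 0.0164
time: 8.93
ee_pos: [0.5864, -0.3143, 0.103]
tcp_rot: [-179.7, 0.5, 179.6]
wrist_force: [0.1, -1.2, 0.6]
opening: 0.0165
```

```bash
python3 -m pendant '[[[0,0,0.2,0,0,0,0],[0,0,0,0,0,0,0],[0,0,0,0,0,0,0]]]';python3 -m pendant '[[[0,0,0,0,0,0,45],[0,0,0,0,0,0,45],[0,0,0,0,0,0,45],[0,0,0,0,0,0,45]]]'; python3 -m pendant '[[[0,0,-2,0,0,0,45],[0,0,-3,0,0,0,45],[0,0,-4,0,0,0,45],[0,0,-3,0,0,0,60],[0,0,0,0,0,0,60]]]'; python3 - <<'E'
from h import *
look('f',['nine_volt_c','bowl'])
E
```

```text
time: 9.18
ee_pos: [0.5868, -0.3144, 0.1035]
tcp_rot: [-179.6, 0.7, 179.6]
wrist_force: [0.4, 0.5, 0.3]
opening: 0.0163
time: 9.52
ee_pos: [0.5867, -0.3144, 0.1028]
tcp_rot: [-179.6, 0.6, 179.6]
wrist_force: [-0.9, 0.1, -0.3]
opening: 0.0385
time: 9.93
ee_pos: [0.5834, -0.3126, 0.2229]
tcp_rot: [-179.9, 0.2, 179.6]
wrist_force: [0.7, -0.3, 0.5]
opening: 0.0514
9.9333 [ 0.5834 -0.3126  0.2229] [-1.7988e+02  1.7000e-01  1.7964e+02] open 0.0514 F [ 0.7 -0.3  0.5]
wrist nine_volt_c 0.57 [324.1 199.5] [ 0.5853 -0.3129]
wrist bowl 0.93 [322.8 219.9] [ 0.61   -0.3142]
wrist nine_volt_c mask 0.98 [310.4, 172.8, 333.6, 227.1] ctr [ 583.8 -314.6] size [19.8 38.6] long-axis deg 179.6
wrist bowl mask 0.88 [216.7, 138.6, 425.7, 333.2] ctr [ 627.  -314.8] size [172.2 178. ] long-axis deg 151.8
```

View pics/f.png

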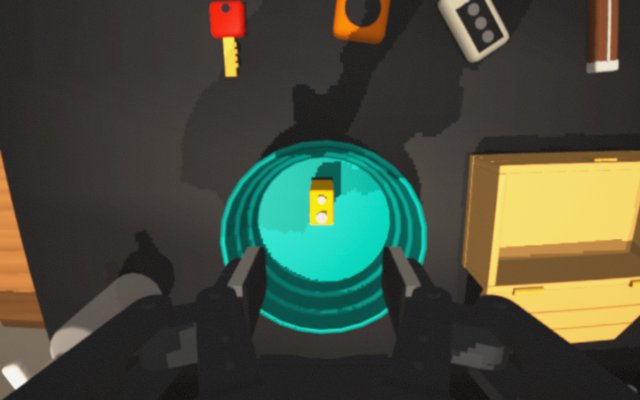

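The 9V stands in the bowl at (322,203), 26 mm from the bowl's centre. The key is next: its head is at (227,18).

```bash
python3 -m pendant '[[[3.2,-1.8,0,0,0,0,60],[3.2,-1.8,0,0,0,0,60],[3.2,-1.8,0,0,0,0,60],[3,-1.6,0.5,0,0,0,60],[0,0,0,0,0,0,60]]]'; python3 -m pendant '[[[0,0,0,0,0,0,60]]]'; python3 - <<'E'
from h import *
look('g',['key_c'])
E
```

```text
time: 10.6
ee_pos: [0.4505, -0.38, 0.1993]
tcp_rot: [179.4, -1.0, 180.0]
wrist_force: [-0.1, 0.7, -0.5]
opening: 0.0514
time: 10.68
ee_pos: [0.4488, -0.3803, 0.1979]
tcp_rot: [179.3, -1.1, 179.8]
wrist_force: [0.3, 0.4, 1.0]
opening: 0.051
10.6833 [ 0.4488 -0.3803  0.1979] [179.29  -1.08 179.85] open 0.051 F [0.3 0.4 1. ]
wrist key_c 0.64 [318.1 204.6] [ 0.4516 -0.3836]
wrist key_c mask 0.71 [300.4, 185.7, 334.7, 251.9] ctr [ 465.5 -384.8] size [54.4 26. ] long-axis deg 0.3
```

View pics/g.png

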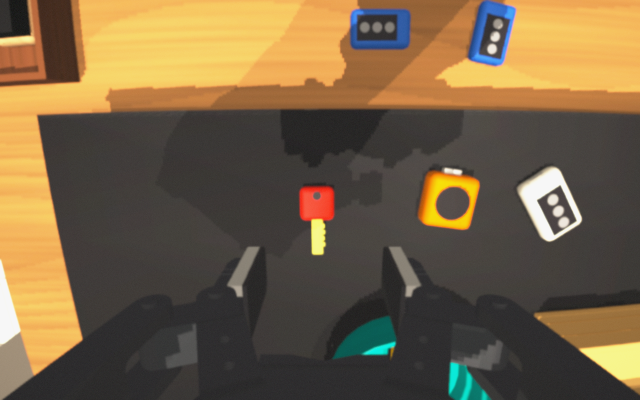

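```bash
python3 -m pendant '[[[-0.3,-0.4,2.5,0.012,-0.019,0,60],[0,0,3,0,0,0,60],[0,0,2.5,0,0,0,60],[0,0,0,0,0,0,60],[0,0,0,0,0,0,60]]]'; python3 -m pendant '[[[0,0,0,0,0,0,60]]]'; python3 - <<'E'
from h import *
look('h',['key_c'])
E
```

```text
time: 11.25
ee_pos: [0.4589, -0.381, 0.1163]
tcp_rot: [-179.9, 0.2, -179.6]
wrist_force: [-0.3, -0.4, 1.5]
opening: 0.0505
time: 11.33
ee_pos: [0.4594, -0.3804, 0.1165]
tcp_rot: [-179.9, 0.2, -179.6]
wrist_force: [0.2, -0.6, -0.8]
opening: 0.0511
11.3333 [ 0.4594 -0.3804  0.1165] [-179.93    0.2  -179.58] open 0.0511 F [ 0.2 -0.6 -0.8]
wrist key_c 0.86 [317.3 222.4] [ 0.4518 -0.3848]
wrist key_c mask 0.57 [291.5, 198.6, 341.5, 291.7] ctr [ 465.7 -386.2] size [26.6 55. ] long-axis deg 178.9
```

```bash
python3 -m pendant '[[[0.7,-0.4,0.8,0,0,0,60],[0,0,0.8,0,0,0,60],[0,0,0.6,0,0,0,60],[0,0,0,0,0,0,60],[0,0,0,0,0,0,60]]]'
```

```text
time: 11.9
ee_pos: [0.453, -0.3871, 0.0966]
tcp_rot: [-179.7, 0.5, -179.6]
wrist_force: [-0.1, 0.3, -0.6]
opening: 0.0512
```

```bash
python3 -m pendant '[[[0.1,0.2,0.6,-0.005,0.009,0,60],[0,0,0.5,0,0,0,60],[0,0,0.2,0,0,0,60],[0,0,0,0,0,0,60],[0,0,0,0,0,0,60]]]'
```

```text
time: 12.32
ee_pos: [0.4518, -0.3848, 0.0819]
tcp_rot: [-180.0, -0.1, -179.7]
wrist_force: [-0.2, -0.5, -0.2]
opening: 0.0514
```

```bash
for i in 1 2; do python3 -m pendant '[[[0,0,0,0,0,0,0],[0,0,0,0,0,0,0],[0,0,0,0,0,0,0],[0,0,0,0,0,0,0]]]' 40;done; python3 -m pendant '[[[0,0,-1.5,0,0,0,0],[0,0,-3,0,0,0,0],[0,0,-3.5,0,0,0,0],[0,0,-3.5,0,0,0,0],[0,0,0,0,0,0,0]]]'; python3 - <<'E'
from h import *
look('i',['key_c'])
E
```

```text
time: 12.65
ee_pos: [0.4522, -0.3849, 0.0827]
tcp_rot: [-180.0, -0.0, -179.6]
wrist_force: [-0.1, -0.3, 0.5]
opening: 0.0246
time: 12.98
ee_pos: [0.4522, -0.385, 0.0829]
tcp_rot: [-179.9, -0.0, -179.6]
wrist_force: [-0.1, 0.3, -0.6]
opening: 0.0244
time: 13.4
ee_pos: [0.4505, -0.3834, 0.1989]
tcp_rot: [179.8, -0.3, -179.6]
wrist_force: [0.6, -0.4, 1.8]
opening: 0.0247
13.4 [ 0.4505 -0.3834  0.1989] [ 179.78   -0.34 -179.64] open 0.0247 F [ 0.6 -0.4  1.8]
wrist key_c 0.84 [323.7 264.2] [ 0.5032 -0.3828]
wrist key_c mask 0.58 [295.4, 234.7, 353.4, 341.3] ctr [ 525.5 -381.6] size [98.8 45.1] long-axis deg 1.7
```

View pics/i.png

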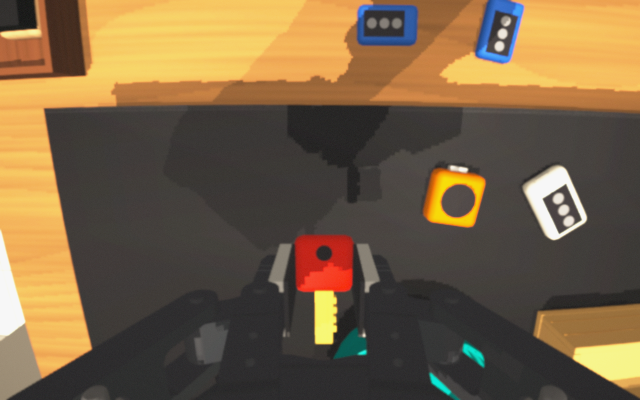

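```bash
python3 -m pendant '[[[0,0,-2.5,0,0,0,0],[-0.75,3.8,-0.5,0,0,0,0],[-0.75,3.8,0,0,0,0,0],[-0.75,3.8,0,0,0,0,0],[-0.75,3.8,0,0,0,0,0]]]';  for i in 1 2; do python3 -m pendant '[[[-0.75,3.8,0,0,0,0,0],[-0.75,3.8,0,0,0,0,0],[-0.75,3.8,0,0,0,0,0],[-0.75,3.8,0,0,0,0,0],[-0.75,3.8,0,0,0,0,0]]]';done
```

```text
time: 13.97
ee_pos: [0.4763, -0.2309, 0.2133]
tcp_rot: [179.1, -1.4, 179.8]
wrist_force: [0.6, -0.6, -0.4]
opening: 0.0247
time: 14.38
ee_pos: [0.5116, -0.0317, 0.2064]
tcp_rot: [178.9, -2.0, 179.6]
wrist_force: [1.5, -0.7, 0.1]
opening: 0.0249
time: 14.8
ee_pos: [0.5471, 0.1678, 0.1992]
tcp_rot: [179.1, -2.7, 179.6]
wrist_force: [0.5, -0.6, -0.7]
opening: 0.0248
```

```bash
python3 -m pendant '[[[-0.8,3.5,0,0.016,-0.047,0,0],[-0.8,3.5,0,0,0,0,0],[-0.8,3.5,0,0,0,0,0],[-0.8,3.5,0,0,0,0,0],[-0.8,3.5,0,0,0,0,0]]]';  python3 -m pendant '[[[-0.3,0.5,3,0,0,0,0],[0,0,3,0,0,0,0],[0,0,1,0,0,0,0],[0,0,0,0,0,0,0],[0,0,0,0,0,0,0]]]'; python3 - <<'E'
from h import *
look('j',['key_c','dish'])
E
```

```text
time: 15.22
ee_pos: [0.5851, 0.352, 0.1883]
tcp_rot: [-179.7, -0.5, 179.7]
wrist_force: [-0.5, -0.8, 0.6]
opening: 0.0247
time: 15.63
ee_pos: [0.5856, 0.3649, 0.1061]
tcp_rot: [-179.5, -1.0, -179.8]
wrist_force: [0.8, 0.3, -0.6]
opening: 0.0247
15.6333 [0.5856 0.3649 0.1061] [-179.46   -1.01 -179.82] open 0.0247 F [ 0.8  0.3 -0.6]
wrist key_c 0.78 [328.9 263.6] [0.596  0.3667]
wrist dish 0.79 [264.8 278.7] [0.6075 0.3321]
wrist key_c mask 0.55 [296.4, 235.7, 351.8, 342.4] ctr [614.7 364.5] size [65.  29.6] long-axis deg 0.4
wrist dish mask 0.96 [96.5, 137.7, 420.6, 397.2] ctr [607.  319.1] size [144.4 183.8] long-axis deg 108.8
```

View pics/j.png

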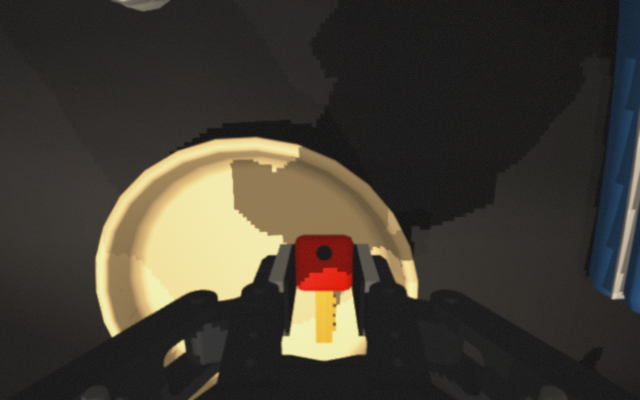

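The key is over the right-hand side of the dish floor. I'll shift it 11 mm inward and lower.

```bash
python3 -m pendant '[[[-0.9,-1.1,0,-0.009,-0.018,0,0],[0,0,0,0,0,0,0],[0,0,0.5,0,0,0,0],[0,0,0,0,0,0,0],[0,0,0,0,0,0,0]]]'
```

```text
time: 16.3
ee_pos: [0.598, 0.3545, 0.1097]
tcp_rot: [179.6, 0.7, -179.9]
wrist_force: [-0.3, 0.6, 0.5]
opening: 0.0244
```

```bash
python3 -m pendant '[[[0.2,0,0.9,0.006,0.012,0,0],[0,0,0.7,0,0,0,0],[0,0,0,0,0,0,0],[0,0,0,0,0,0,0],[0,0,0,0,0,0,0]]]'
```

```text
time: 16.72
ee_pos: [0.5951, 0.3554, 0.0911]
tcp_rot: [-180.0, -0.2, -179.9]
wrist_force: [-0.1, -0.3, -0.1]
opening: 0.0248
```

```bash
python3 -m pendant '[[[0,0,0.2,0,0,0,0],[0,0,0,0,0,0,0],[0,0,0,0,0,0,0]]]'; python3 -m pendant '[[[0,0,0,0,0,0,42],[0,0,0,0,0,0,42],[0,0,0,0,0,0,42],[0,0,0,0,0,0,42]]]';python3 -m pendant '[[[0,0,-2,0,0,0,42],[0,0,-3,0,0,0,42],[0,0,-4,0,0,0,42],[0,0,-3.5,0,0,0,60],[0,0,0,0,0,0,60]]]'; python3 - <<'E'
from h import *
look('k',['key_c','dish','c_cell_c'])
E
```

```text
time: 16.97
ee_pos: [0.5949, 0.3556, 0.0887]
tcp_rot: [-180.0, -0.2, -179.9]
wrist_force: [-0.6, 0.9, -0.1]
opening: 0.0245
time: 17.3
ee_pos: [0.5951, 0.3557, 0.0894]
tcp_rot: [-180.0, -0.2, -179.9]
wrist_force: [0.1, 0.8, 1.2]
opening: 0.0358
time: 17.72
ee_pos: [0.5936, 0.3545, 0.2163]
tcp_rot: [-179.8, -0.5, -179.9]
wrist_force: [0.8, 0.1, 1.1]
opening: 0.0511
17.7167 [0.5936 0.3545 0.2163] [-179.8    -0.47 -179.89] open 0.0511 F [0.8 0.1 1.1]
wrist key_c 0.77 [328. 196.] [0.5944 0.3568]
wrist dish 0.56 [297.4 210.8] [0.6084 0.3314]
wrist key_c mask 0.85 [312.4, 180.2, 343.4, 243.4] ctr [604.5 354.3] size [53.6 24.2] long-axis deg 2.5
wrist dish mask 0.81 [195.9, 116.5, 393.4, 303.0] ctr [608. 330.] size [163.  159.4] long-axis deg 53.3
wrist c_cell_c mask 0.45 [102.5, 0.3, 139.3, 8.8] ctr [453.4 215.7] size [24.2  5.1] long-axis deg 86.9
```

View pics/k.png

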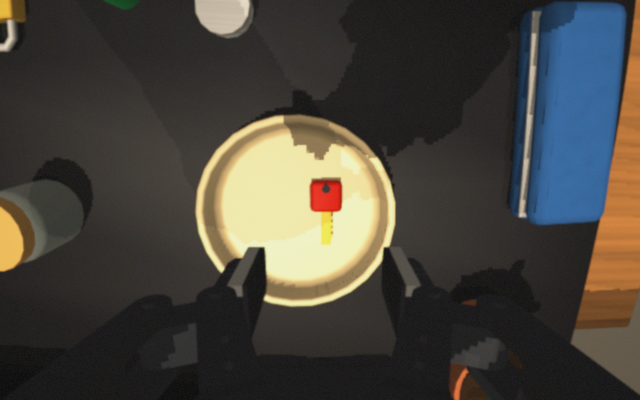

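The key lies in the dish at (326,195). The C cell is next.

```bash
python3 -m pendant '[[[2.7,-2.5,0,0,0,0,60],[2.7,-2.5,0,0,0,0,60],[2.7,-2.5,0,0,0,0,60],[2.7,-2.5,0,0,0,0,60],[2.6,-2.5,0,0,0,0,60]]]';python3 -m pendant '[[[2.4,-2.3,0,0,0,0,60],[0,0,0,0,0,0,60],[0,0,0,0,0,0,60]]]'; python3 - <<'E'
from h import *
look('l',['c_cell_c'])
E
```

```text
time: 18.48
ee_pos: [0.4559, 0.2273, 0.1951]
tcp_rot: [-178.9, -2.0, -179.8]
wrist_force: [-0.0, -0.8, 1.7]
opening: 0.0511
time: 18.73
ee_pos: [0.425, 0.1987, 0.1948]
tcp_rot: [-178.8, -2.2, -179.8]
wrist_force: [0.1, 0.8, -0.3]
opening: 0.0512
18.7333 [0.425  0.1987 0.1948] [-178.83   -2.2  -179.85] open 0.0512 F [ 0.1  0.8 -0.3]
wrist c_cell_c 0.93 [331.3 230.7] [0.4391 0.2019]
wrist c_cell_c mask 0.82 [310.7, 205.5, 352.9, 256.4] ctr [439.7 203. ] size [38.7 27.3] long-axis deg 0.7
```

```bash
python3 -m pendant '[[[-1.2,0.4,1,-0.02,-0.038,0,60],[0,0,2,0,0,0,60],[0,0,1.5,0,0,0,60],[0,0,0,0,0,0,60],[0,0,0,0,0,0,60]]]'; python3 - <<'E'
from h import *
look('m',['c_cell_c'])
E
```

```text
time: 19.3
ee_pos: [0.442, 0.2073, 0.1465]
tcp_rot: [180.0, -0.0, -179.6]
wrist_force: [0.2, -0.0, 0.6]
opening: 0.0514
19.3 [0.442  0.2073 0.1465] [ 179.99   -0.   -179.65] open 0.0514 F [ 0.2 -0.   0.6]
wrist c_cell_c 0.7 [313.6 223.7] [0.4378 0.201 ]
wrist c_cell_c mask 0.62 [289.5, 192.3, 341.5, 261.0] ctr [439.1 201.9] size [41.1 29.1] long-axis deg 1.2
```

```bash
python3 -m pendant '[[[0.3,-0.4,0,0,0,0,60],[0,0,0,0,0,0,60],[0,0,2,0,0,0,60],[0,0,2,0,0,0,60],[0,0,0,0,0,0,60]]]'; python3 -m pendant '[[[0,0,0,0,0,0,60]]]'
```

```text
time: 19.87
ee_pos: [0.4412, 0.2038, 0.1109]
tcp_rot: [179.8, 0.4, -179.7]
wrist_force: [-1.0, -0.2, 0.1]
opening: 0.0512
time: 19.95
ee_pos: [0.4411, 0.2037, 0.1115]
tcp_rot: [179.8, 0.5, -179.7]
wrist_force: [0.1, -0.1, -0.0]
opening: 0.0516
```

```bash
python3 -m pendant '[[[0.3,-0.1,0.9,0.003,0.008,0,60],[0,0,0.9,0,0,0,60],[0,0,0,0,0,0,60],[0,0,0,0,0,0,60]]]'; for i in 1 2; do python3 -m pendant '[[[0,0,0,0,0,0,0],[0,0,0,0,0,0,0],[0,0,0,0,0,0,0],[0,0,0,0,0,0,0]]]' 40;done
```

```text
time: 20.28
ee_pos: [0.4389, 0.203, 0.095]
tcp_rot: [179.9, 0.1, -179.7]
wrist_force: [0.3, -0.1, -0.0]
opening: 0.0513
time: 20.62
ee_pos: [0.4393, 0.2032, 0.0961]
tcp_rot: [179.9, 0.2, -179.7]
wrist_force: [0.1, 0.6, -1.5]
opening: 0.025
time: 20.95
ee_pos: [0.4394, 0.2032, 0.0962]
tcp_rot: [179.9, 0.2, -179.7]
wrist_force: [0.7, -0.0, -0.8]
opening: 0.0245
```

```bash
python3 -m pendant '[[[0,0,-2,0,0,0,0],[0,0,-4,0,0,0,0],[0,0,-4,0,0,0,0],[0,0,-4,0,0,0,0],[-1,-3,-0.5,0,0,0,0]]]'; for i in 1 2; do python3 -m pendant '[[[-1.3,-3.6,-0.05,0,-0.002,0,0],[-1.3,-3.6,-0.05,0,-0.002,0,0],[-1.3,-3.6,-0.05,0,-0.002,0,0],[-1.3,-3.6,-0.05,0,-0.002,0,0],[-1.3,-3.6,-0.05,0,-0.002,0,0]]]';done
```

```text
time: 21.37
ee_pos: [0.4458, 0.1742, 0.2425]
tcp_rot: [-180.0, -0.3, -179.5]
wrist_force: [1.4, 0.0, 0.1]
opening: 0.0251
time: 21.78
ee_pos: [0.5158, -0.0091, 0.2508]
tcp_rot: [179.9, 0.8, -178.9]
wrist_force: [1.0, 0.2, -0.8]
opening: 0.0249
time: 22.2
ee_pos: [0.5855, -0.1982, 0.2549]
tcp_rot: [179.9, 1.5, -179.0]
wrist_force: [0.6, 0.4, -0.1]
opening: 0.0251
```

```bash
python3 -m pendant '[[[-1.3,-3.6,0,0,0.026,0.017,0],[-1.3,-3.6,0,0,0,0,0],[-1.3,-3.2,0.5,0,0,0,0],[0,0,3,0,0,0,0],[0,0,3,0,0,0,0]]]'; python3 -m pendant '[[[0,0,1,0,0,0,0],[0,0,0,0,0,0,0],[0,0,0,0,0,0,0]]]'
```

```text
time: 22.62
ee_pos: [0.6326, -0.3191, 0.1916]
tcp_rot: [-179.7, 0.6, 179.6]
wrist_force: [0.2, 1.3, -0.9]
opening: 0.0247
time: 22.87
ee_pos: [0.6307, -0.3195, 0.1728]
tcp_rot: [180.0, 0.0, 179.5]
wrist_force: [-0.1, 0.3, -0.9]
opening: 0.0252
```

```bash
python3 -m pendant '[[[0.4,0.5,1.5,0,0,0,0],[0,0,2,0,0,0,0],[0,0,1.5,0,0,0,0],[0,0,0,0,0,0,0],[0,0,0,0,0,0,0]]]'; python3 - <<'E'
from h import *
look('n',['c_cell_c','nine_volt_c','bowl'])
E
```

```text
time: 23.28
ee_pos: [0.628, -0.3118, 0.133]
tcp_rot: [-179.8, 0.6, 179.7]
wrist_force: [0.2, -0.3, -0.1]
opening: 0.0249
23.2833 [ 0.628  -0.3118  0.133 ] [-179.75    0.56  179.72] open 0.0249 F [ 0.2 -0.3 -0.1]
wrist nine_volt_c 0.95 [320.7 156.2] [ 0.5846 -0.3138]
wrist bowl 0.75 [321.8 193.2] [ 0.6098 -0.3136]
wrist c_cell_c mask 0.65 [287.7, 221.5, 360.0, 325.4] ctr [ 649.4 -312.7] size [37.6 62.4] long-axis deg 177.9
wrist nine_volt_c mask 0.89 [296.9, 122.8, 335.2, 197.5] ctr [ 587.3 -316.4] size [20.  33.8] long-axis deg 179.8
wrist bowl mask 0.73 [147.0, 43.8, 491.7, 359.6] ctr [ 625.8 -312.3] size [202.8 190.6] long-axis deg 55.9
```

View pics/n.png

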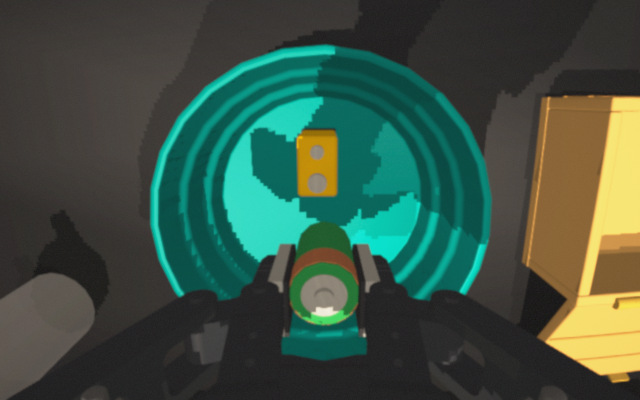

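The C cell is held upright behind the standing 9V and clear of it. I'll lower it.

```bash
python3 -m pendant '[[[0.1,0,1,0,0.008,0,0],[0,0,0.9,0,0,0,0],[0,0,0.6,0,0,0,0],[0,0,0,0,0,0,0],[0,0,0,0,0,0,0]]]'
```

```text
time: 24.05
ee_pos: [0.6269, -0.3127, 0.1031]
tcp_rot: [-179.8, -0.1, 179.6]
wrist_force: [-0.6, -0.2, -0.3]
opening: 0.0249
```

```bash
python3 -m pendant '[[[0,0,0.3,0,0,0,0],[0,0,0,0,0,0,0],[0,0,0,0,0,0,0]]]';python3 -m pendant '[[[0,0,0,0,0,0,45],[0,0,0,0,0,0,45],[0,0,0,0,0,0,45],[0,0,0,0,0,0,45]]]'; python3 -m pendant '[[[0,0,-2,0,0,0,45],[0,0,-3,0,0,0,45],[0,0,-4,0,0,0,45],[0,0,-3,0,0,0,60],[0,0,0,0,0,0,60]]]'; python3 - <<'E'
from h import *
look('o',['nine_volt_c','c_cell_c','bowl','fob_c'])
E
```

```text
time: 24.3
ee_pos: [0.6272, -0.313, 0.1013]
tcp_rot: [-179.7, 0.0, 179.6]
wrist_force: [-0.1, -0.3, -0.5]
opening: 0.0251
time: 24.63
ee_pos: [0.6274, -0.3131, 0.1016]
tcp_rot: [-179.7, 0.1, 179.6]
wrist_force: [-0.4, 0.4, 0.8]
opening: 0.0383
time: 25.05
ee_pos: [0.6252, -0.3115, 0.2224]
tcp_rot: [-179.9, -0.3, 179.6]
wrist_force: [-0.1, -0.7, 0.2]
opening: 0.051
25.05 [ 0.6252 -0.3115  0.2224] [-179.92   -0.3   179.64] open 0.051 F [-0.1 -0.7  0.2]
wrist nine_volt_c 0.74 [319.8 143.1] [ 0.5829 -0.3148]
wrist c_cell_c 0.74 [320.5 198. ] [ 0.6247 -0.3146]
wrist bowl 0.73 [320.2 172.6] [ 0.6094 -0.315 ]
wrist nine_volt_c mask 0.94 [307.2, 124.8, 333.3, 169.6] ctr [ 582.4 -314.3] size [17.6 30.3] long-axis deg 179.6
wrist c_cell_c mask 0.7 [301.4, 179.7, 341.8, 225.8] ctr [ 623.5 -312.8] size [37.3 28. ] long-axis deg 0.3
wrist bowl mask 0.76 [210.5, 74.1, 433.1, 286.4] ctr [ 618.8 -313.1] size [176.5 177. ] long-axis deg 133.3
wrist fob_c mask 0.4 [470.2, 2.1, 485.2, 5.6] ctr [ 479.5 -199.2] size [ 3.5 12. ] long-axis deg 91.9
```

View pics/o.png

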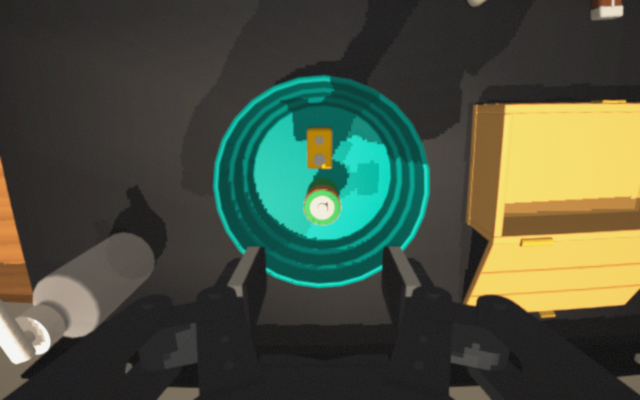

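Both batteries are standing in the bowl. The fob is next.

```bash
python3 -m pendant '[[[2.9,1.8,-0.3,0,0,0,60],[2.9,1.8,-0.3,0,0,0,60],[2.9,1.8,-0.3,0,0,0,60],[2.9,1.8,-0.3,0,0,0,60],[2.9,1.8,0,0,0,0,60]]]';python3 -m pendant '[[[2.2,1.5,0,0,0,0,60],[0,0,0,0,0,0,60],[0,0,0,0,0,0,60]]]'; python3 - <<'E'
from h import *
look('p',['fob_c','torch_c'])
E
```

```text
time: 25.92
ee_pos: [0.478, -0.2194, 0.2163]
tcp_rot: [179.5, -1.6, 179.6]
wrist_force: [0.7, 0.9, 0.9]
opening: 0.0513
time: 26.17
ee_pos: [0.4498, -0.2005, 0.2177]
tcp_rot: [179.5, -1.6, 179.6]
wrist_force: [1.0, -0.5, -0.4]
opening: 0.0513
26.1667 [ 0.4498 -0.2005  0.2177] [179.45  -1.6  179.62] open 0.0513 F [ 1.  -0.5 -0.4]
wrist fob_c 0.97 [293.2  38.1] [ 0.3284 -0.2217]
wrist fob_c 0.64 [326.1 202.8] [ 0.4547 -0.1979]
wrist fob_c 0.64 [551.4 185.8] [ 0.4418 -0.008 ]
wrist torch_c 0.63 [552.6 189.1] [ 0.4423 -0.0143]
wrist fob_c mask 0.8 [276.3, 4.4, 321.8, 70.4] ctr [ 328.9 -219.4] size [26.5 42.7] long-axis deg 170.3
wrist fob_c mask 0.72 [290.9, 166.2, 355.2, 236.3] ctr [ 453.4 -201. ] size [54.7 34.5] long-axis deg 33.6
wrist torch_c mask 0.97 [516.4, 116.5, 599.5, 260.8] ctr [446.5 -13.5] size [ 55.4 121.2] long-axis deg 179.7
```

View pics/p.png

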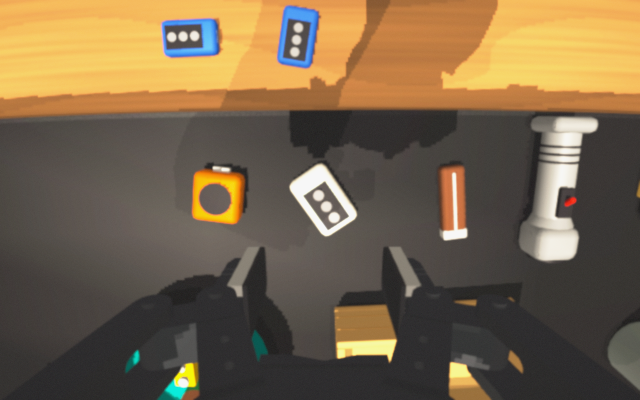

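The white fob is at (323,201), long axis at 33.6°, with the blue look-alikes on the table behind it. I'll turn +34° and descend.

```bash
python3 -m pendant '[[[0,0,1,0.009,-0.028,0,60],[0,0,2,0,0,-0.12,60],[0,0,2,0,0,-0.12,60],[0,0,2,0,0,-0.12,60],[0,0,1,0,0,-0.12,60]]]';python3 -m pendant '[[[0,0,0,0,0,-0.115,60],[0,0,0,0,0,0,60],[0,0,0,0,0,0,60]]]'; python3 - <<'E'
from h import *
look('q',['fob_c'])
o=bot.get_obs();d=np.array([.4535,-.201,.083])-o['ee_pos'];print(R.from_euler('xyz',o['tcp_rot'],degrees=True).inv().apply(d)*100)
E
```

```text
time: 26.83
ee_pos: [0.4551, -0.2039, 0.1346]
tcp_rot: [-179.9, 0.1, -152.1]
wrist_force: [-0.7, 0.1, -0.9]
opening: 0.0513
time: 27.08
ee_pos: [0.4549, -0.2043, 0.1296]
tcp_rot: [179.7, -0.1, -145.1]
wrist_force: [-0.2, 0.5, 0.1]
opening: 0.0512
27.0833 [ 0.4549 -0.2043  0.1296] [ 1.7970e+02 -1.5000e-01 -1.4509e+02] open 0.0512 F [-0.2  0.5  0.1]
wrist fob_c 0.83 [414.4  20.7] [ 0.3391 -0.2308]
wrist fob_c mask 0.96 [303.2, 182.2, 363.6, 274.3] ctr [ 452.4 -200. ] size [55.8 34.7] long-axis deg 34.0
wrist fob_c mask 0.73 [376.4, 2.1, 458.9, 61.4] ctr [ 338.1 -229.7] size [24.6 38.7] long-axis deg 172.1
[-0.06491291  0.34224019  4.74984899]
```

```bash
python3 -m pendant '[[[-0.1,0.4,1,0.003,0,0.015,60],[0,0,1.2,0,0,0,60],[0,0,0.9,0,0,0,60],[0,0,0,0,0,0,60],[0,0,0,0,0,0,60]]]';python3 -m pendant '[[[0,0,0.4,0,0,0,60],[0,0,0,0,0,0,60]]]';
```

```text
time: 27.65
ee_pos: [0.455, -0.2012, 0.0993]
tcp_rot: [-179.9, -0.0, -146.3]
wrist_force: [0.3, -0.1, 0.1]
opening: 0.051
time: 27.82
ee_pos: [0.4551, -0.2014, 0.0953]
tcp_rot: [-179.9, 0.0, -146.4]
wrist_force: [-0.6, 0.3, -0.6]
opening: 0.0515
```

```bash
python3 -m pendant '[[[0.1,0.2,0.6,0,0,0,60],[0,0,0.5,0,0,0,60],[0,0,0,0,0,0,60],[0,0,0,0,0,0,60]]]';  for i in 1 2; do python3 -m pendant '[[[0,0,0,0,0,0,0],[0,0,0,0,0,0,0],[0,0,0,0,0,0,0],[0,0,0,0,0,0,0]]]' 40;done; python3 -m pendant '[[[0,0,-2,0,0,0,0],[0,0,-4,0,0,0,0],[0,0,-4,0,0,0,0],[0,0,-3,0,0,0,0],[0,0,0,0,0,0,0]]]'
```

```text
time: 28.15
ee_pos: [0.4533, -0.2005, 0.0837]
tcp_rot: [-179.8, 0.0, -146.4]
wrist_force: [-0.5, 0.5, -0.3]
opening: 0.0515
time: 28.48
ee_pos: [0.4536, -0.2006, 0.0844]
tcp_rot: [-179.8, 0.1, -146.4]
wrist_force: [-0.1, 0.9, -0.5]
opening: 0.0333
time: 28.82
ee_pos: [0.4535, -0.2006, 0.0843]
tcp_rot: [-179.8, 0.1, -146.4]
wrist_force: [0.1, -1.1, -0.8]
opening: 0.033
time: 29.23
ee_pos: [0.4509, -0.1993, 0.2164]
tcp_rot: [179.9, -0.2, -146.4]
wrist_force: [0.6, -0.3, -0.7]
opening: 0.0328
```

```bash
python3 -m pendant '[[[0,0,-1,0,0,0.117,0],[0,0,-1,0,0,0.117,0],[0,0,0,0,0,0.117,0],[0,0,0,0,0,0.117,0],[0,0,0,0,0,0.117,0]]]'; for i in 1 2; do python3 -m pendant '[[[-1.2,3.6,-0.02,0,-0.001,0,0],[-1.2,3.6,-0.02,0,-0.001,0,0],[-1.2,3.6,-0.02,0,-0.001,0,0],[-1.2,3.6,-0.02,0,-0.001,0,0],[-1.2,3.6,-0.02,0,-0.001,0,0]]]';done
```

```text
time: 29.65
ee_pos: [0.4521, -0.1997, 0.2399]
tcp_rot: [-179.9, 0.0, 178.9]
wrist_force: [0.2, 0.5, -0.4]
opening: 0.0328
time: 30.07
ee_pos: [0.5177, -0.0219, 0.2395]
tcp_rot: [-179.8, 0.3, 177.6]
wrist_force: [0.2, -0.6, -1.0]
opening: 0.0328
time: 30.48
ee_pos: [0.5865, 0.1653, 0.2392]
tcp_rot: [-179.8, 0.6, 177.6]
wrist_force: [0.4, -0.9, -0.5]
opening: 0.0325
```

```bash
python3 -m pendant '[[[-0.8,3.6,0,0,0.01,-0.04,0],[-0.9,3.6,0,0,0,0,0],[-0.9,3.6,0,0,0,0,0],[-0.9,2.8,1,0,0,0,0],[0,0,3,0,0,0,0]]]'; python3 -m pendant '[[[0,0,3,0,0,0,0],[0,0,3,0,0,0,0],[0,0,1,0,0,0,0],[0,0,0,0,0,0,0],[0,0,0,0,0,0,0]]]'; python3 - <<'E'
from h import *
look('r',['fob_c','key_c','dish'])
E
```

```text
time: 30.9
ee_pos: [0.6266, 0.316, 0.1994]
tcp_rot: [180.0, 0.4, -179.7]
wrist_force: [1.0, 1.6, -0.4]
opening: 0.0329
time: 31.32
ee_pos: [0.6249, 0.3191, 0.1171]
tcp_rot: [-179.8, -0.2, -179.4]
wrist_force: [-0.3, 0.3, 0.8]
opening: 0.0332
31.3167 [0.6249 0.3191 0.1171] [-179.76   -0.19 -179.42] open 0.0332 F [-0.3  0.3  0.8]
wrist fob_c 0.71 [325.4 264.5] [0.6408 0.3195]
wrist key_c 0.92 [395.9 183.4] [0.5955 0.3555]
wrist dish 0.65 [350.5 203.4] [0.6079 0.3327]
wrist fob_c mask 0.9 [282.3, 206.0, 363.4, 322.5] ctr [643.5 319. ] size [71.1 43.7] long-axis deg 0.5
wrist key_c mask 0.93 [373.3, 156.5, 425.7, 260.6] ctr [611.5 357.5] size [57.  27.9] long-axis deg 0.8
wrist dish mask 0.7 [189.8, 44.0, 514.5, 351.6] ctr [613.9 331.5] size [173.  180.9] long-axis deg 124.8
```

View pics/r.png

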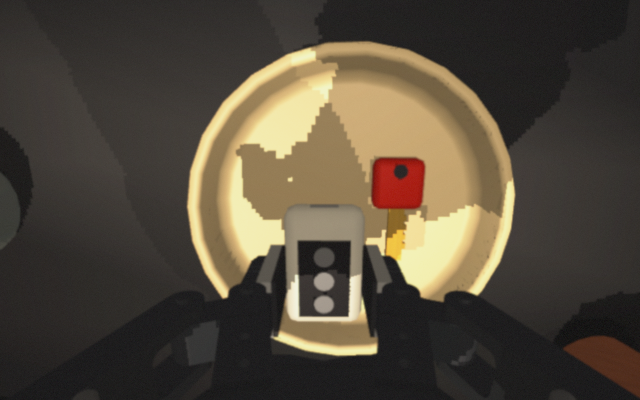

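The fob is held flat, long axis along the key, but the right finger would be close to the key's blade. I'll shift it 11 mm left, then lower.

```bash
python3 -m pendant '[[[0.4,-1.1,0,-0.004,0,0.01,0],[0,0,0,0,0,0,0],[0,0,0.9,0,0,0,0],[0,0,0.6,0,0,0,0],[0,0,0,0,0,0,0]]]'; python3 -m pendant '[[[0,0,0,0,0,0,0]]]'
```

```text
time: 32.08
ee_pos: [0.6233, 0.3091, 0.1054]
tcp_rot: [179.8, 0.2, 180.0]
wrist_force: [-0.3, 0.5, -0.7]
opening: 0.0327
time: 32.17
ee_pos: [0.6232, 0.3093, 0.1048]
tcp_rot: [179.8, 0.2, -180.0]
wrist_force: [-0.3, -0.1, -1.0]
opening: 0.0328
```

```bash
python3 -m pendant '[[[0.2,-0.1,0.7,0,0,0,0],[0,0,0.4,0,0,0,0],[0,0,0.2,0,0,0,0],[0,0,0,0,0,0,0],[0,0,0,0,0,0,0]]]'
```

```text
time: 32.58
ee_pos: [0.621, 0.3089, 0.0901]
tcp_rot: [179.8, 0.2, -179.9]
wrist_force: [0.1, -0.4, 0.6]
opening: 0.0324
```

```bash
python3 -m pendant '[[[0,0,0,0,0,0,48],[0,0,0,0,0,0,48],[0,0,0,0,0,0,48],[0,0,0,0,0,0,48]]]'; python3 -m pendant '[[[0,0,-2,0,0,0,48],[0,0,-3,0,0,0,48],[0,0,-4,0,0,0,48],[0,0,-3.5,0,0,0,60],[0,0,0,0,0,0,60]]]'; python3 - <<'E'
from h import *
look('s',['fob_c','key_c','dish'])
E
```

```text
time: 32.92
ee_pos: [0.6211, 0.3091, 0.0905]
tcp_rot: [179.8, 0.2, -179.9]
wrist_force: [0.4, 0.7, -0.1]
opening: 0.0412
time: 33.33
ee_pos: [0.6186, 0.3076, 0.2169]
tcp_rot: [180.0, -0.1, -179.9]
wrist_force: [0.7, -0.2, 1.0]
opening: 0.0514
33.3333 [0.6186 0.3076 0.2169] [ 1.7997e+02 -1.5000e-01 -1.7994e+02] open 0.0514 F [ 0.7 -0.2  1. ]
wrist fob_c 0.72 [325.8 199.1] [0.6223 0.3087]
wrist fob_c 0.57 [354.4 178.2] [0.6052 0.3314]
wrist key_c 0.71 [387.4 165.6] [0.5953 0.3576]
wrist dish 0.89 [354.  179.2] [0.6074 0.3317]
wrist fob_c mask 0.73 [307.0, 164.7, 349.0, 229.3] ctr [616.8 307.1] size [33.6 53.6] long-axis deg 179.6
wrist key_c mask 0.72 [368.7, 147.8, 406.1, 214.2] ctr [604.2 353.1] size [53.4 26.1] long-axis deg 0.1
wrist dish mask 0.59 [256.7, 74.9, 457.1, 275.9] ctr [607.  330.9] size [161.6 163.7] long-axis deg 117.7
```

View pics/s.png

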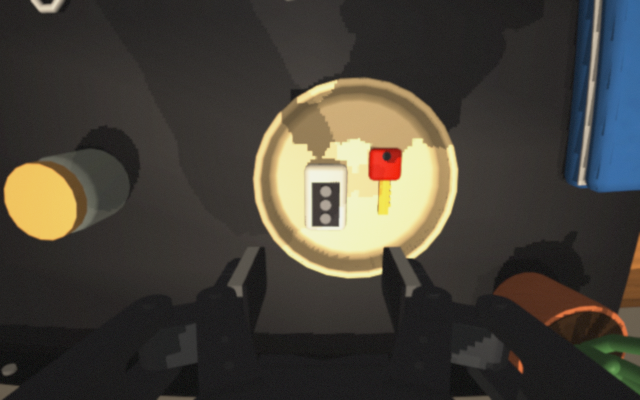

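The fob and key lie side by side in the dish. The torch is next.

```bash
python3 -m pendant '[[[1.9,-3.5,-0.2,0,0,0,60],[1.9,-3.5,-0.2,0,0,0,60],[1.9,-3.5,-0.2,0,0,0,60],[1.9,-3.5,-0.2,0,0,0,60],[1.9,-3.5,-0.2,0,0,0,60]]]';python3 -m pendant '[[[1.9,-3.5,-0.1,0,0,0,60],[1.9,-3.5,-0.1,0,0,0,60],[1.9,-3.5,0,0,0,0,60],[1.8,-3.2,0,0,0,0,60],[0,0,0,0,0,0,60]]]';python3 -m pendant '[[[0,0,0,0,0,0,60]]]'; python3 - <<'E'
from h import *
look('t',['torch_c'])
E
```

```text
time: 34.1
ee_pos: [0.5193, 0.1316, 0.2057]
tcp_rot: [-179.4, -1.7, -179.5]
wrist_force: [-0.4, -0.2, 0.7]
opening: 0.0511
time: 34.52
ee_pos: [0.4362, -0.0151, 0.208]
tcp_rot: [-179.3, -2.0, -179.6]
wrist_force: [0.6, 1.0, -0.1]
opening: 0.0513
time: 34.6
ee_pos: [0.4352, -0.0164, 0.2076]
tcp_rot: [-179.3, -2.0, -179.8]
wrist_force: [-0.0, 0.6, 0.2]
opening: 0.0507
34.6 [ 0.4352 -0.0164  0.2076] [-179.31   -2.03 -179.78] open 0.0507 F [-0.   0.6  0.2]
wrist torch_c mask 0.76 [302.8, 134.6, 362.0, 295.3] ctr [446.5 -12. ] size [124.7  38.3] long-axis deg 0.3
wrist torch_c mask 0.31 [448.8, 365.8, 493.8, 400.0] ctr [603.4 107.9] size [56.6 27.6] long-axis deg 37.5
```

```bash
python3 -m pendant '[[[-0.6,0.4,1,-0.012,-0.035,0,60],[0,0,2,0,0,0,60],[0,0,2,0,0,0,60],[0,0,0,0,0,0,60],[0,0,0,0,0,0,60]]]'; python3 - <<'E'
from h import *
look('u',['torch_c'])
E
```

```text
time: 35.17
ee_pos: [0.4448, -0.0056, 0.1548]
tcp_rot: [179.9, -0.0, -179.1]
wrist_force: [-0.4, 0.5, 0.7]
opening: 0.0511
35.1667 [ 0.4448 -0.0056  0.1548] [ 1.7992e+02 -3.0000e-02 -1.7914e+02] open 0.0511 F [-0.4  0.5  0.7]
wrist torch_c 0.69 [312. 217.] [ 0.4416 -0.0132]
wrist torch_c 0.45 [195.2 393.3] [ 0.5786 -0.0982]
wrist torch_c mask 0.61 [278.0, 118.4, 346.6, 314.2] ctr [447.1 -13.8] size [125.   37.7] long-axis deg 0.6
```

View pics/u.png

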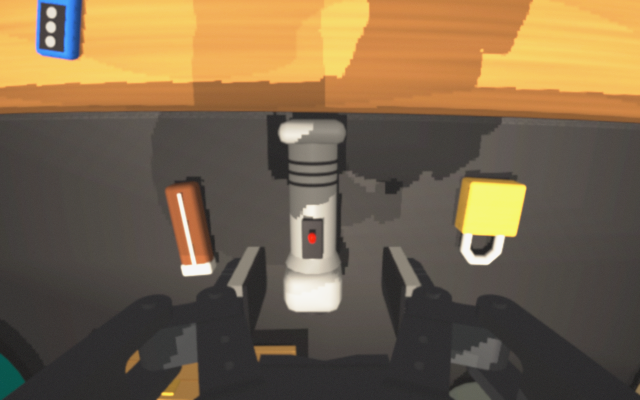

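The torch sits between the fingers, about 8 mm left of centre (column 312), with its head towards +x. I'll shift and descend.

```bash
python3 -m pendant '[[[0.2,-0.7,0.5,0,0,0,60],[0,0,0,0,0,0,60],[0,0,2,0,0,0,60],[0,0,2,0,0,0,60],[0,0,0,0,0,0,60]]]';python3 -m pendant '[[[0,0,0,0,0,0,60]]]'
```

```text
time: 35.73
ee_pos: [0.4458, -0.0142, 0.1134]
tcp_rot: [179.9, 0.4, -179.2]
wrist_force: [0.6, -0.0, 0.1]
opening: 0.0512
time: 35.82
ee_pos: [0.4457, -0.0144, 0.1139]
tcp_rot: [179.9, 0.4, -179.2]
wrist_force: [1.1, -0.3, 0.0]
opening: 0.0514
```

```bash
python3 -m pendant '[[[0.3,0.1,1,0,0.007,0,60],[0,0,1,0,0,0,60],[0,0,0.7,0,0,0,60],[0,0,0,0,0,0,60],[0,0,0,0,0,0,60]]]'
```

```text
time: 36.23
ee_pos: [0.4436, -0.0136, 0.0873]
tcp_rot: [180.0, 0.2, -179.2]
wrist_force: [-0.5, -0.2, 0.6]
opening: 0.0514
```

```bash
python3 -m pendant '[[[0,0,0.35,0,0,0,60],[0,0,0,0,0,0,60],[0,0,0,0,0,0,60]]]';  for i in 1 2; do python3 -m pendant '[[[0,0,0,0,0,0,0],[0,0,0,0,0,0,0],[0,0,0,0,0,0,0],[0,0,0,0,0,0,0]]]' 60;done; python3 -m pendant '[[[0,0,-2,0,0,0,0],[0,0,-4,0,0,0,0],[0,0,-4,0,0,0,0],[0,0,-3,0,0,0,0],[0,0,0,0,0,0,0]]]'
```

```text
time: 36.48
ee_pos: [0.4439, -0.0136, 0.084]
tcp_rot: [180.0, 0.2, -179.2]
wrist_force: [-0.4, 0.8, 0.7]
opening: 0.0511
time: 36.82
ee_pos: [0.4442, -0.0135, 0.0847]
tcp_rot: [180.0, 0.3, -179.2]
wrist_force: [-0.2, 0.4, -2.0]
opening: 0.0261
time: 37.15
ee_pos: [0.4442, -0.0135, 0.0847]
tcp_rot: [180.0, 0.3, -179.2]
wrist_force: [-0.4, -0.0, -0.7]
opening: 0.026
time: 37.57
ee_pos: [0.4409, -0.0136, 0.2162]
tcp_rot: [179.9, -0.2, -179.2]
wrist_force: [1.6, 0.4, -1.0]
opening: 0.0266
```

```bash
for i in 1 2; do python3 -m pendant '[[[0,0,-0.2,0,0,0.122,0],[0,0,-0.2,0,0,0.122,0],[0,0,0,0,0,0.122,0],[0,0,0,0,0,0.122,0],[0,0,0,0,0,0.122,0]]]'; done;python3 -m pendant '[[[0,0,0,0,0,0.122,0],[0,0,0,0,0,0.122,0],[0,0,0,0,0,0.122,0]]]'; python3 - <<'E'
from h import *
look('v',['torch_c'])
find('top',['box','jar_c']); find('scene',['box','jar_c'])
k,T=pose('top')
print('box rim by eye: outer front-left, front-right', back(k,T,[[314,174],[384,171],[312,128],[382,124]],.132).round(4))
E
```

```text
time: 37.98
ee_pos: [0.4418, -0.0136, 0.2205]
tcp_rot: [180.0, -0.1, 145.1]
wrist_force: [-1.1, -0.0, -2.1]
opening: 0.0264
time: 38.4
ee_pos: [0.4411, -0.0136, 0.2205]
tcp_rot: [-179.7, -0.2, 109.3]
wrist_force: [-0.1, 0.2, -2.3]
opening: 0.0263
time: 38.65
ee_pos: [0.4406, -0.0136, 0.2179]
tcp_rot: [-179.5, -0.0, 87.8]
wrist_force: [-0.6, -0.2, -1.7]
opening: 0.0268
38.65 [ 0.4406 -0.0136  0.2179] [-1.795e+02 -4.000e-02  8.777e+01] open 0.0268 F [-0.6 -0.2 -1.7]
wrist torch_c 0.65 [321.6 271.4] [ 0.435  -0.0783]
wrist torch_c mask 0.88 [266.9, 124.7, 382.3, 357.9] ctr [436.5 -64.1] size [208.3  81.1] long-axis deg 87.0
top box 0.71 [345.5 147.6] [ 0.6088 -0.1069]
top jar_c 0.96 [251.9 149.4] [0.6011 0.1177]
scene box 0.86 [349.9 245.6] [ 0.6091 -0.1017]
scene jar_c 0.58 [396.3 180.8] [0.6105 0.1177]
box rim by eye: outer front-left, front-right [[ 0.5359 -0.0274]
 [ 0.5398 -0.19  ]
 [ 0.6453 -0.0252]
 [ 0.652  -0.19  ]]
```

```bash
python3 - <<'E'
from h import *
im=bot.camera('top')[85:190,295:400]; cv2.imwrite('pics/w.png',cv2.resize(im,(630,630),interpolation=cv2.INTER_NEAREST)[:,:,::-1])
E
python3 - <<'E'
from h import *
k,T=pose('top'); bot.camera('top')
m=bot.masks_of('top','box')[0]['pixels']
rows=[r for r in range(138,166,3)]
L=[[np.nonzero(m[r])[0].min()-.5,r] for r in rows]; Rr=[[np.nonzero(m[r])[0].max()+.5,r] for r in rows]
cols=range(322,376,6); F=[[c,np.nonzero(m[:,c])[0].max()+.5] for c in cols]
print('L foot',back(k,T,L,.08).round(4).tolist()); print('R rim',back(k,T,Rr,.132).round(4).tolist()); print('F foot',back(k,T,F,.08).round(4).tolist())
find('top',['box'],False)
E
```

```text
L foot [[0.6324, -0.1297], [0.6249, -0.1295], [0.6174, -0.1317], [0.6098, -0.1338], [0.6023, -0.1385], [0.5947, -0.1407], [0.5872, -0.1453], [0.5797, -0.1475], [0.5723, -0.1472], [0.5649, -0.1469]]
R rim [[0.6183, -0.1874], [0.6111, -0.1895], [0.6039, -0.1892], [0.5967, -0.1889], [0.5896, -0.1886], [0.5824, -0.1883], [0.5753, -0.1903], [0.5681, -0.19], [0.561, -0.1897], [0.5539, -0.1894]]
F foot [[0.6402, -0.0503], [0.6399, -0.065], [0.6397, -0.0797], [0.6469, -0.0946], [0.6467, -0.1093], [0.6439, -0.124], [0.6035, -0.1373], [0.5561, -0.1503], [0.5534, -0.1648]]
top box 0.58 [345.7 150.7] [ 0.6011 -0.1071]
```

```bash
python3 - <<'E'
from h import *
k,T=pose('top'); im=cv2.imread('pics/a_top.png'); h=cv2.cvtColor(im,cv2.COLOR_BGR2HSV)
m=(h[:,:,0]>12)&(h[:,:,0]<32)&(h[:,:,1]>60)&(h[:,:,2]>60)
m[:88]=0;m[190:]=0;m[:,:300]=0;m[:,395:]=0
g=lambda P,z:back(k,T,P,z).round(4).tolist()
print('L',g([[np.nonzero(m[r])[0].min()-.5,r] for r in range(138,168,6)],.08)); print('R',g([[np.nonzero(m[r])[0].max()+.5,r] for r in range(130,168,6)],.132))
print('F',g([[c,np.nonzero(m[:,c])[0].max()+.5] for c in range(318,380,8)],.08))
for c in (335,350,365): print(c,[(r,int(h[r,c,2])) for r in range(118,178)])
E
```

```text
L [[0.6346, -0.0146], [0.6197, -0.0119], [0.6047, -0.014], [0.5899, -0.004], [0.5748, -0.0158]]
R [[0.6375, -0.1906], [0.623, -0.19], [0.6086, -0.1917], [0.5943, -0.1911], [0.58, -0.1905], [0.5657, -0.1922], [0.5516, -0.1893]]
F [[0.5338, -0.0379], [0.5358, -0.0573], [0.5404, -0.0769], [0.5351, -0.0961], [0.5127, -0.1148], [0.5367, -0.135], [0.5388, -0.1545], [0.5384, -0.1739]]
335 [(118, 224), (119, 222), (120, 223), (121, 223), (122, 223), (123, 223), (124, 225), (125, 186), (126, 217), (127, 235), (128, 164), (129, 103), (130, 113), (131, 114), (132, 113), (133, 131), (134, 174), (135, 174), (136, 175), (137, 167), (138, 220), (139, 226), (140, 223), (141, 222), (142, 222), (143, 223), (144, 222), (145, 221), (146, 222), (147, 222), (148, 222), (149, 222), (150, 222), (151, 222), (152, 221), (153, 222), (154, 221), (155, 223), (156, 222), (157, 222), (158, 221), (159, 222), (160, 222), (161, 222), (162, 222), (163, 221), (164, 223), (165, 224), (166, 230), (167, 196), (168, 126), (169, 105), (170, 116), (171, 93), (172, 73), (173, 72), (174, 77), (175, 70), (176, 67), (177, 100)]

[... 734 characters left out ...]
 (119, 223), (120, 223), (121, 224), (122, 223), (123, 221), (124, 218), (125, 195), (126, 148), (127, 113), (128, 109), (129, 116), (130, 109), (131, 133), (132, 137), (133, 170), (134, 173), (135, 167), (136, 218), (137, 226), (138, 223), (139, 222), (140, 222), (141, 224), (142, 221), (143, 221), (144, 222), (145, 221), (146, 222), (147, 221), (148, 222), (149, 222), (150, 222), (151, 221), (152, 222), (153, 221), (154, 221), (155, 222), (156, 221), (157, 222), (158, 222), (159, 220), (160, 222), (161, 220), (162, 225), (163, 204), (164, 221), (165, 236), (166, 149), (167, 102), (168, 115), (169, 114), (170, 72), (171, 72), (172, 68), (173, 73), (174, 71), (175, 65), (176, 96), (177, 97)]
```

```bash
python3 -m pendant '[[[0,0,-0.5,-0.009,0,-0.066,0],[-1.9,3.2,-0.3,0,0,0,0],[-1.9,3.2,-0.2,0,0,0,0],[-1.9,3.2,-0.2,0,0,0,0],[-1.9,3.2,-0.2,0,0,0,0]]]';python3 -m pendant '[[[-1.8,2.6,0,0,0,0,0],[0,0,0,0,0,0,0],[0,0,0,0,0,0,0]]]'; python3 - <<'E'
from h import *
look('x',['torch_c','box'])
im=cv2.imread('pics/x.png'); h=cv2.cvtColor(im,cv2.COLOR_BGR2HSV)
m=((h[:,:,0]>12)&(h[:,:,0]<32)&(h[:,:,1]>60)&(h[:,:,2]>60)).astype(np.uint8)
n,l,s,c=cv2.connectedComponentsWithStats(m); print([(s[i].tolist()) for i in range(1,n) if s[i,4]>600])
E
```

```text
time: 39.72
ee_pos: [0.5712, -0.0844, 0.2363]
tcp_rot: [179.7, -0.1, 92.5]
wrist_force: [0.2, 1.1, -0.7]
opening: 0.026
time: 39.97
ee_pos: [0.6043, -0.1057, 0.2321]
tcp_rot: [179.9, -0.1, 92.4]
wrist_force: [-1.0, 0.5, -1.1]
opening: 0.0264
39.9667 [ 0.6043 -0.1057  0.2321] [ 1.7986e+02 -9.0000e-02  9.2430e+01] open 0.0264 F [-1.   0.5 -1.1]
wrist torch_c 0.93 [321.8 268.4] [ 0.6059 -0.1743]
wrist torch_c mask 0.74 [270.9, 125.0, 377.5, 359.7] ctr [ 606.1 -160.9] size [ 84.3 217.3] long-axis deg 92.5
wrist torch_c mask 0.7 [244.7, 80.0, 493.3, 296.3] ctr [ 641.1 -108.2] size [199.7 178. ] long-axis deg 0.8
wrist box mask 0.86 [245.6, 81.2, 493.3, 293.1] ctr [ 644.2 -112. ] size [212.5 189.2] long-axis deg 0.7
[[0, 0, 98, 400, 27418], [533, 0, 107, 399, 24675], [246, 85, 248, 212, 32556]]
```

```bash
python3 - <<'E'
from h import *
k,T=pose('wrist'); im=cv2.imread('pics/x.png'); h=cv2.cvtColor(im,cv2.COLOR_BGR2HSV)
m=((h[:,:,0]>12)&(h[:,:,0]<32)&(h[:,:,1]>60)&(h[:,:,2]>60)); m[:,:200]=0;m[:,510:]=0
g=lambda P:back(k,T,P,.132).round(4).tolist()
print('left',g([[np.nonzero(m[r])[0].min()-.5,r] for r in range(100,290,20)]))
print('top(+y)',g([[c,np.nonzero(m[:,c])[0].min()-.5] for c in (255,262,275,390,400)]))
print('bot(-y)',g([[c,np.nonzero(m[:,c])[0].max()+.5] for c in (250,255,260,385,390,400)]))
print([ (c,h[180,c].tolist()) for c in range(376,410,2)])
E
```

```text
left [[0.5471, -0.0344], [0.5477, -0.0478], [0.5483, -0.0616], [0.5489, -0.0756], [0.5494, -0.0901], [0.5485, -0.1051], [0.5505, -0.1204], [0.5511, -0.1364], [0.5516, -0.1529], [0.6621, -0.1655]]
top(+y) [[0.5536, -0.024], [0.5584, -0.0239], [0.5672, -0.0235], [0.6449, -0.0207], [0.6517, -0.0203]]
bot(-y) [[0.5495, -0.1162], [0.5526, -0.1609], [0.5566, -0.1539], [0.6528, -0.1474], [0.6575, -0.1557], [0.6669, -0.1693]]
[(376, [16, 153, 107]), (378, [16, 153, 107]), (380, [17, 150, 117]), (382, [21, 145, 240]), (384, [27, 112, 246]), (386, [27, 111, 246]), (388, [27, 115, 246]), (390, [23, 147, 246]), (392, [24, 145, 247]), (394, [24, 146, 247]), (396, [24, 144, 247]), (398, [24, 145, 247]), (400, [24, 145, 247]), (402, [24, 146, 247]), (404, [24, 146, 247]), (406, [24, 144, 247]), (408, [24, 142, 247])]
```

The rim edges give the box centre at about (0.602, -0.106) with 2.2° yaw. The torch is held at 92.4° and is already within 3 mm of centre. I'll lower it in stages.

```bash
python3 -m pendant '[[[0,-0.2,2,0,0,0,0],[0,0,3,0,0,0,0],[0,0,2,0,0,0,0],[0,0,0,0,0,0,0],[0,0,0,0,0,0,0]]]'; python3 -m pendant '[[[0,0,0,0,0,0,0]]]'
```

```text
time: 40.63
ee_pos: [0.5993, -0.1018, 0.1683]
tcp_rot: [179.2, 0.1, 92.7]
wrist_force: [0.4, -0.1, -1.7]
opening: 0.026
time: 40.72
ee_pos: [0.5989, -0.1014, 0.1694]
tcp_rot: [179.1, 0.1, 92.7]
wrist_force: [0.1, -0.3, -2.3]
opening: 0.0263
```

```bash
python3 -m pendant '[[[-0.5,0.3,1.5,0.015,0,0,0],[0,0,1.5,0,0,0,0],[0,0,1,0,0,0,0],[0,0,0,0,0,0,0],[0,0,0,0,0,0,0]]]'
```

```text
time: 41.13
ee_pos: [0.6052, -0.1073, 0.1325]
tcp_rot: [179.7, 0.2, 92.8]
wrist_force: [-0.2, -0.2, -1.7]
opening: 0.026
```

```bash
python3 -m pendant '[[[0,-0.2,1,0.003,0,0.007,0],[0,0,1,0,0,0,0],[0,0,0.8,0,0,0,0],[0,0,0,0,0,0,0],[0,0,0,0,0,0,0]]]'
```

```text
time: 41.55
ee_pos: [0.6037, -0.1078, 0.1025]
tcp_rot: [179.8, 0.2, 92.3]
wrist_force: [-0.3, -0.1, -1.6]
opening: 0.0261
```

```bash
python3 -m pendant '[[[0,0,0.6,0,0,0,0],[0,0,0.3,0,0,0,0],[0,0,0.1,0,0,0,0],[0,0,0,0,0,0,0],[0,0,0,0,0,0,0]]]'
```

```text
time: 41.97
ee_pos: [0.6039, -0.1078, 0.0919]
tcp_rot: [179.8, 0.2, 92.3]
wrist_force: [-0.7, 0.3, -1.8]
opening: 0.0263
```

```bash
python3 -m pendant '[[[0,0,0.2,0,0,0,0],[0,0,0,0,0,0,0],[0,0,0.1,0,0,0,0],[0,0,0,0,0,0,0]]]'; python3 -m pendant '[[[0,0,0,0,0,0,46],[0,0,0,0,0,0,46],[0,0,0,0,0,0,46],[0,0,0,0,0,0,46]]]'; python3 -m pendant '[[[0,0,-2,0,0,0,46],[0,0,-3,0,0,0,46],[0,0,-4,0,0,0,46],[0,0,-3,0,0,0,46],[0,0,-2,0,0,0,46]]]'; python3 -m pendant '[[[3,-3,-1,0,0,0,46],[4,-4,0,0,0,0,46],[2,-2,0,0,0,0,46],[0,0,0,0,0,0,46],[0,0,0,0,0,0,46]]]'; python3 - <<'E'
from h import *
look('y',['torch_c','box'])
for c in('top','scene'):
    find(c,list(Z))
axis('top','torch_c',.104)
E
```

```text
time: 42.3
ee_pos: [0.6048, -0.108, 0.091]
tcp_rot: [179.6, 0.2, 92.3]
wrist_force: [0.4, -0.6, -1.7]
opening: 0.0263
time: 42.63
ee_pos: [0.6051, -0.108, 0.0912]
tcp_rot: [179.5, 0.3, 92.3]
wrist_force: [-1.5, -0.1, -0.5]
opening: 0.0395
time: 43.05
ee_pos: [0.6009, -0.1069, 0.229]
tcp_rot: [-179.8, 0.1, 92.3]
wrist_force: [1.1, 0.3, -0.2]
opening: 0.0389
time: 43.47
ee_pos: [0.5175, -0.028, 0.2426]
tcp_rot: [179.8, 0.1, 92.2]
wrist_force: [-0.4, -0.7, 0.3]
opening: 0.0393
43.4667 [ 0.5175 -0.028   0.2426] [1.7985e+02 1.5000e-01 9.2200e+01] open 0.0393 F [-0.4 -0.7  0.3]
wrist torch_c 0.83 [412.  273.3] [ 0.6027 -0.1054]
wrist box 0.87 [404.1 264.4] [ 0.5994 -0.1052]
wrist torch_c mask 0.76 [396.5, 210.6, 450.0, 287.4] ctr [607.2 -84.4] size [43.1 73.4] long-axis deg 92.0
wrist box mask 0.92 [353.4, 178.6, 565.6, 373.1] ctr [ 653.2 -128.5] size [201.9 210.4] long-axis deg 91.4
top fob_c 0.71 [176.2 145.7] [0.6204 0.3045]
top fob_c 0.7 [391.8 269. ] [ 0.3132 -0.2066]
top fob_c 0.68 [435.9 267. ] [ 0.3152 -0.3116]
top key_c 0.52 [155.5 152.9] [0.6041 0.3553]
top c_cell_c 0.56 [431.9 1
[... 158 characters left out ...]
-0.3161]
top bowl 0.58 [435.9 153.6] [ 0.5899 -0.3282]
scene fob_c 0.83 [210.2 257.4] [ 0.3468 -0.3371]
scene fob_c 0.71 [237.8 228.7] [ 0.3479 -0.2371]
scene fob_c 0.48 [435.6 145.4] [0.6345 0.3142]
scene key_c 0.47 [430.5 130.3] [0.5939 0.3596]
scene c_cell_c 0.68 [303.9 314.1] [ 0.625  -0.3131]
scene nine_volt_c 0.54 [287.1 301.1] [ 0.5755 -0.3123]
scene torch_c 0.65 [348.5 241. ] [ 0.6029 -0.1007]
scene dish 0.77 [428.6 140.3] [0.6069 0.3254]
scene bowl 0.97 [298.1 315.4] [ 0.611  -0.3188]
scene box 0.97 [350.4 243.2] [ 0.6063 -0.0954]
scene jar_c 0.71 [394.9 181.7] [0.6089 0.1129]
top torch_c mask 0.42 [367.4, 142.9, 372.5, 152.5] ctr [ 606.2 -162.4] size [ 7.2 19.7] long-axis deg 177.8
```

All the final numbers agree with what was placed, and the gripper is in free air. Handing in.

```bash
python3 -c "
from workcell import bot
print(bot.job_done(), bot.get_obs()['time'])"
```

```text
the job is handed in; nothing more can be done
the job is handed in; nothing more can be done
```

All five things are in their places, and I handed the job in at about 44 s of the 128 s. Each was lowered to within a millimetre or two of the floor of its container before I opened the fingers. The jar was not touched.

| Thing | Measured offset (limit) | How it lies |
|---|---|---|
| Fob | about 27 mm from the dish centre (60 mm) | flat |
| Key head | about 28 mm from the dish centre (60 mm) | flat |
| 9V battery | about 26 mm from the bowl centre (50 mm) | standing |
| C cell | about 16 mm from the bowl centre (50 mm) | standing |
| Flashlight | about 3 mm from the box centre (34 mm) | flat on the floor along the box's length |

- **Flashlight:** I could not look at it in the box because the 16-picture limit was used up. That it lies flat and low rests on three things: the release height, the wrist force easing by about 1.2 N on release, and the wrist-camera mark. The last top-view mask showed only a sliver of it, and the mark network did not find it from there.
- **Disagreements:** The last top and scene marks differed from the close wrist views by up to about 13 mm for the fob and 9V. Every reading still left each thing well inside its limit. The jar's marks varied by 10 to 15 mm between pictures, which I take as network noise.

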